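Tap the brass collar square into the stone candle bowl

ROBOT

A 6-joint arm with a two-finger parallel gripper is mounted at the origin on the work surface. World frame = base frame: x ahead of the robot, y to its left, z up, the work surface at z = 0. Lengths are in m, angles in degrees, forces in N, time in s.
With the tool pointing down it reaches from about 0.4 to 0.825 m from the base axis. Payload 7 kg.
Tool frame: the origin (TCP) lies midway between the tips of the shut fingers; the grasp point (between the pads) lies 19 mm behind it; x points along the fingers, z is the direction in which the jaws open and shut, and the axes are right-handed (so a half turn about x gives the same grasp; the last joint's range is limited). The gripper opens to 88 mm and grips with 3 to 60 N. Pads are 19 mm wide; open, the fingers measure 130 mm over their backs; the gripper's body (78 mm by 193 mm) begins 47 mm behind the grasp point.
Start: joints at [87.324, 20.546, 0.682, 0, -70.136, -16.507], TCP at [0.222, 0.637, 0.227] pointing down, gripper open.
Joint ranges: [-176.03, 176.03], [-82.01, 121.73], [-58.28, 71.71], [-173.87, 95.51], [-174.79, -0.11], [-173.66, 173.66]. Speed limits (degrees/s): [136.94, 136.94, 172.46, 180, 180, 180].

INTERFACE

Orientations are given as [roll, pitch, yaw] about the fixed x, y, z axes, in that order (R = Rz(yaw) Ry(pitch) Rx(roll)).
In Python, from plant import ctrl gives the robot as it stands. The module is installed in compiled form; this text tells all that it offers.
- The arm moves only by the tool servo_tool, never from a script. Its argument "deltas" is a list of rows, each a list of 3 entries, a list of its own where there are three numbers: the turn, a rotation vector about the tool's x, y, z in degrees, then the shift along the tool's x, y, z in cm, then the finger opening in cm, from 0 to 8.76. A call has 1 to 5 rows; each row is the pose to reach, as a shift and turn from the pose measured when the call began, along the tool's axes at that moment; what a row does not reach only later rows make up. A row lasts 1/10 s, in which the tool goes at most 50 mm and 8.59 degrees, less where a joint would pass 70% of its speed; a pose out of reach is approached as far as the arm can. A call with a gripper value outside its range is refused whole. The fingers move at their own pace and stop on an object; the grip force is fixed at half the most. Time passes only in rows, so rows that repeat a pose let the fingers close. It gives the time, the measured TCP pose, the force and the opening at its end, in the units of the state.
- ctrl.get_obs(): the state, without advancing time (a new reading comes with each control period).
- ctrl.snapshot(name): name is "scene" or "top" or "wrist"; returns a dict with "image" (400x640x3 uint8, red, green, blue), "vertical_fov" (degrees; the focal length in pixels is half the picture's height over the tangent of half this angle, whatever the lens; pixels are square), "cx", "cy" (the principal point, pixels), "k1" (the pictures are not rectified: a ray, as slopes to the right and down, at radius r is drawn at 1 + k1 r^2 times it, then the intrinsics apply), "rvec" (rotation vector, rad) and "tvec" (3), from world to camera coordinates, as OpenCV has them. Camera axes: x right, y down, z forward; pixel columns grow to the right and rows downward; lengths in m; the calibration is good to about 2 mm. A picture is of the moment at which its call begins. There is no depth.
- ctrl.close_job(): hands the job in, once; it reports no verdict.
The state is a dict: "clock": time; "joint_pos": joint angles; "qvel": joint speeds; "tau": joint torques, N m; "tool_pos": TCP position; "orientation": TCP orientation; "force": force on the tool from outside, world axes, zero at the start; "moment": the same for the moment, N m; "opening": finger opening in m.
Only numpy, scipy, OpenCV 4.12 (cv2) and the standard library are available. Lean on these libraries where they do the work, as an engineer would, in place of code of your own. Each camera call takes 0.05 s, during which the arm holds its last target. There are 200 camera calls.

TASK

The brass collar has only been started in the mouth of the stone candle bowl: pick up the wooden drift by its handle and, pressing with its foot on alternate sides of the collar's rim, a little at a time, drive the collar down until its lip sits fully home on the stone all the way round, never letting it cock by more than about 3 degrees. Finish with a firm push of the drift on the seated rim, about 20 N held for a good half second, but never force it beyond 30 N or so. Then stand the drift back upright in the middle of its cork pad, and keep your fingers off the collar and bowl and leave everything else on the table where it is.

Things in the scene. Friction and masses are not known exactly. Their poses are not given: they have to be found in the camera images.
- bowl_face (a point): Centre of the flat top face of the white marble bowl, 85 mm above the table, z up. The bowl is a squat round stone, 180 mm across at its widest, fixed; its bore, 106 mm across, is open and holds the collar.
- collar_top (a point): Centre of the top of the brass collar, a ring open in the middle. Flat lip 92 mm inside, 124 mm outside diameter, 5 mm thick; a skirt below it fills the bore. z is the collar's axis, up. Fully home, this point is 5 mm above bowl_face and the lip lies flat on the stone all round; it starts 15 to 17 mm above it, tilted up to 0.03 rad any way.
- collar (a joint): How far the middle of the collar has gone in (m): starts at 0 to 0.002, home at 0.012. The bore grips it: a spot of the rim gives at about 8 to 13 N and stays where left. Pushing a spot down 5 mm lowers the middle by only about 2 mm, lifts the far side about 1 mm and tilts the collar by about 0.06 rad. Where the lip has met the stone, the rim is rigid.
- drift_mid (a point): Centre (half-way up) of the loose wooden drift, 100 mm tall, 0.12 kg, standing upright, z up. Foot: a cylinder 36 mm across, lowest 35 mm (from 50 to 15 mm below this point), flat below. Handle: a square bar 27 mm by 27 mm above it, to 50 mm above this point, flats facing the drift's x and y.
- rest_top (a point): Centre of the top of the square cork pad, 80 x 80 mm, 12 mm thick, fixed to the table; the drift starts on it and is stood back on it.
- spare_mid (a point): Bystander, leave alone: small loose brass ring, 68 mm across, 14 mm high, not used; the point is its centre.
- jar_mid (a point): Bystander, leave alone: black stone candle jar, 72 mm across, 75 mm high; the point is its centre.
- tumbler_mid (a point): Bystander, leave alone: open terracotta tumbler, 72 mm across, 70 mm high; the point is its centre.
- slabs_mid (a point): Bystander, leave alone: stack of three round stone coasters, 90 mm across, 31 mm high; the point is its centre.
- candle_mid (a point): Bystander, leave alone: pale pillar candle, 68 mm across, 85 mm high; the point is its centre.
- vase_mid (a point): Bystander, leave alone: white waisted vase, 80 mm across, 100 mm high; the point is its centre.
- drift: The drift's underside centre; same axes as drift_mid.
- bowl: The bowl with its collar; origin under its centre on the table.
Mind the look-alikes: they are no part of the job. What is shaped like the drift but green or turquoise is not meant.

How it is judged (in metres and radians):
On the way, in this order (a step that is already met when the one before it is completed fails the run):
1. the drift is lifted off its pad (z of drift_mid in the frame of rest_top above 0.08 m and contact force between drift and the fingers above 1 N), for 0.1 s.
2. the collar, home all round (within 1.5 mm of its seat at the middle and within 0.022 rad of level), is held down firmly by the drift (z of collar_top in the frame of bowl_face below 0.0065 m and angle between collar_top's own z axis and vertical below 0.022 rad and contact force between drift and bowl above 14 N), for 0.4 s.
At the end, for the whole second after the job is handed in: The collar is home (its middle within 1.5 mm of the seat, within 0.022 rad of level) and the drift stands upright (within 0.08 rad), still and released on the cork pad, its axis within 30 mm of the pad's centre (z of collar_top in the frame of bowl_face below 0.0065 m and angle between collar_top's own z axis and vertical below 0.022 rad and horizontal distance between drift_mid and rest_top below 0.03 m and angle between drift_mid's own z axis and vertical below 0.08 rad and z of drift_mid in the frame of rest_top between 0.046 and 0.054 m and linear speed of drift below 0.02 m/s); the robot touches nothing.
It fails at once if the collar is cocked by more than 0.06 rad (3.4 degrees) (angle between collar_top's own z axis and vertical above 0.06 rad).
It fails at once if the collar or bowl is forced with more than 35 N (contact force between drift and bowl above 35 N).
It fails at once if the fingers or arm push the collar or bowl (over 3 N) (contact force between any of the fingers, the arm and bowl above 3 N).
It fails at once if another thing on the table is moved by more than 20 mm (distance of any of spare_mid, jar_mid, tumbler_mid, slabs_mid, candle_mid, vase_mid from where it was at the start of the episode above 0.02 m).
It also fails if it takes over 72 s, if anything falls off the work surface, if the arm or the gripper's body presses on something with over 40 N, if the wrist force passes 120 N, or if a joint passes its speed limit or range.

## Working session

There is one attempt and no reset: what is moved stays moved. The work goes in short steps, Python scripts to look and compute and a tool call to move; the robot and the scene stay as the last step left them, time stands still between calls to the robot, and variables do not carry over. Pictures are saved under pics/ and viewed, on a budget of 10 in all, crops included, one or two more only if the job needs it, and the job is handed in when it is done.

Besides the shell and the picture viewer there is one more tool, called as name([rows], argument=value, ...), one row to a line, values as JSON. servo_tool: Moves the arm, as the interface text tells. Its arguments: {"type":"object","properties":{"deltas":{"type":"array","items":{"type":"array"}}},"required":["deltas"]}

```bash
mkdir -p pics; cat > h.py <<'E'
import numpy as np, cv2, pickle
from plant import ctrl
from scipy.spatial.transform import Rotation as Ro
def snap(n,save=None):
    s=ctrl.snapshot(n)
    if save:
        cv2.imwrite(f'pics/{save}.png',s['image'][:,:,::-1]); pickle.dump(s,open(f'pics/{save}.pkl','wb'))
    return s
def cam(s):
    f=200/np.tan(np.radians(s['vertical_fov'])/2)
    R=cv2.Rodrigues(np.array(s['rvec'],float))[0]; t=np.array(s['tvec'],float).ravel()
    return f,R,t
def ray(s,u,v):
    f,R,t=cam(s); d=np.array([(u-s['cx'])/f,(v-s['cy'])/f]); p=d.copy()
    for _ in range(30): p=d/(1+s['k1']*(p@p))
    return -R.T@t, R.T@np.array([p[0],p[1],1])
def onz(s,u,v,z):
    o,d=ray(s,u,v); return o+d*(z-o[2])/d[2]
def proj(s,P):
    f,R,t=cam(s); c=R@np.array(P,float)+t; p=c[:2]/c[2]; p=p*(1+s['k1']*(p@p)); return p*f+[s['cx'],s['cy']]
def load(n): return pickle.load(open(f'pics/{n}.pkl','rb'))
def state():
    o=ctrl.get_obs(); return o
E
python3 - <<'E'
from h import *
a=snap('scene','s0');b=snap('top','t0')
cv2.imwrite('pics/both.png',cv2.resize(np.vstack([a['image'],b['image']])[:,:,::-1],(480,600)))
o=ctrl.get_obs();print(o)
for s in(a,b):print(s['vertical_fov'],s['k1'],-cam(s)[1].T@cam(s)[2])
E
```

```text
{'clock': 0.1, 'joint_pos': array([ 8.73235449e+01,  2.05885734e+01,  6.40641763e-01, -1.53785647e-02,
       -7.01340418e+01, -1.65065169e+01]), 'qvel': array([ 0.05593537, -0.15030559,  0.13244543,  0.03889161, -0.04425872,
       -0.04045301]), 'tau': array([-1.73144112e-03, -5.84163666e+01,  2.93753886e+01,  7.01547682e+00,
        1.02155012e-02, -5.13510838e-05]), 'tool_pos': array([0.22169758, 0.63712524, 0.22572205]), 'orientation': array([   6.50539597,   89.91676101, -102.68281235]), 'force': array([ 0.75860916,  0.19621783, -0.68522459]), 'moment': array([-0.00273647,  0.00777742, -0.01910305]), 'opening': 0.08762587004121876}
53.899899233644284 -0.023927326853712443 [ 1.35774412 -0.22873348  1.02654622]
54.597586059545854 -0.027903339845164576 [0.50376341 0.03776815 0.99522072]
```

View pics/s0.png

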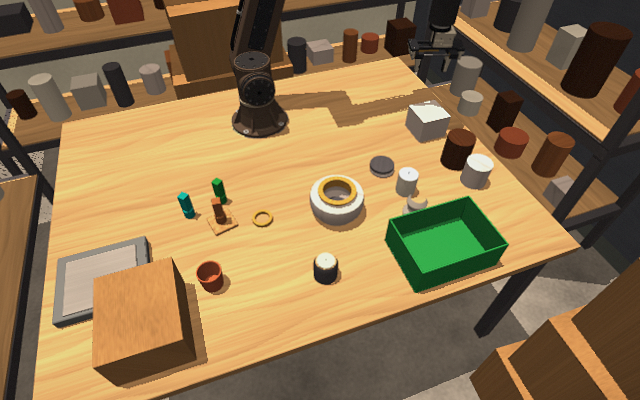

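View pics/t0.png

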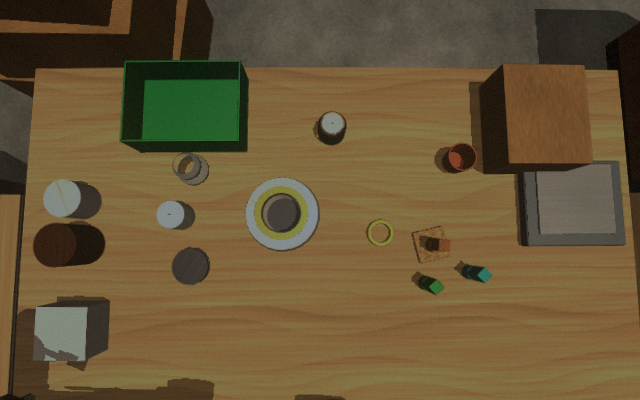

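The drift candidates in the top view are the brown one on the cork pad (440,245), the green one (432,285) and the turquoise one (477,273). I choose the brown one on the pad. The collar and bowl are at (282,213). The bystanders are the brass ring (380,233), terracotta tumbler (461,158), jar (331,127), slabs (190,265), candle (171,215) and vase (190,168).

```bash
python3 - <<'E'
from h import *
s=load('s0');t=load('t0')
for n,m in(('s',s),('t',t)):
    h=cv2.cvtColor(m['image'],cv2.COLOR_RGB2HSV)
    print(n,h[212,219] if n=='s' else [h[245,444].tolist(),h[255,425].tolist(),h[200,262].tolist(),h[213,252].tolist()])
a=cv2.resize(t['image'][215:300,395:505],None,fx=3.6,fy=3.6,interpolation=cv2.INTER_CUBIC)
b=cv2.resize(s['image'][165:245,170:280],None,fx=3.6,fy=3.6,interpolation=cv2.INTER_CUBIC)
c=cv2.resize(t['image'][170:256,235:330],None,fx=3.6,fy=3.6,interpolation=cv2.INTER_CUBIC)
d=cv2.resize(s['image'][165:230,300:375],None,fx=3.6,fy=3.6,interpolation=cv2.INTER_CUBIC)
I=np.zeros((600,800,3),np.uint8)
def put(x,r,k): 
    x=x[:min(x.shape[0],600-r),:400];I[r:r+x.shape[0],k:k+x.shape[1]]=x
put(a,0,0);put(b,310,0);put(c,0,400);put(d,310,400)
cv2.imwrite('pics/crop.png',I[:,:,::-1])
E
```

```text
s [ 11 164  73]
t [[11, 178, 122], [16, 150, 131], [28, 143, 132], [83, 16, 142]]
```

View pics/crop.png

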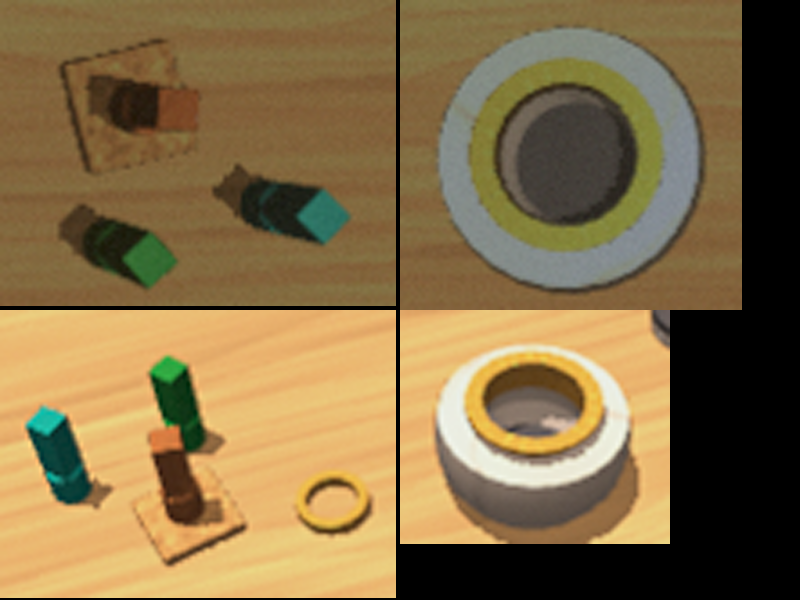

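The crop confirms the brown drift on the cork pad, with its square top at about (444,245) in the top view and its flats nearly parallel to the image axes. The collar ring stands proud of the bowl.

```bash
python3 - <<'E'
from h import *
s=load('s0');t=load('t0')
def mask(m,lo,hi,box):
    h=cv2.cvtColor(m['image'],cv2.COLOR_RGB2HSV);k=cv2.inRange(h,lo,hi);z=np.zeros_like(k);x0,y0,x1,y1=box;z[y0:y1,x0:x1]=k[y0:y1,x0:x1];return z
def big(k): return max(cv2.findContours(k,cv2.RETR_EXTERNAL,cv2.CHAIN_APPROX_NONE)[0],key=cv2.contourArea)
# handle top
h=cv2.cvtColor(t['image'],cv2.COLOR_RGB2HSV)
k=mask(t,(5,150,85),(13,255,255),(425,230,460,262));c=big(k);r=cv2.minAreaRect(c);print('handle rect',r)
P=np.array([onz(t,*p,0.112) for p in cv2.boxPoints(r)]);print('drift top',P.mean(0),np.degrees(np.arctan2(*(P[1]-P[0])[1::-1])),np.linalg.norm(P[1]-P[0]),np.linalg.norm(P[2]-P[1]))
# scene handle top center approx from crop
print('drift scene',onz(s,170+166/3.6,165+(440-310)/3.6,0.112))
C=[(62,65),(165,40),(198,153),(91,173)]
Q=np.array([onz(t,395+x/3.6,215+y/3.6,.012) for x,y in C]);print('pad',Q,Q.mean(0))
C=[(135,512-310),(202,470-310),(245,524-310),(170,563-310)]
Q=np.array([onz(s,170+x/3.6,165+y/3.6,.012) for x,y in C]);print('pad s',Q.mean(0))
k=mask(t,(22,90,60),(35,255,255),(235,170,330,256));c=big(k);e=cv2.fitEllipse(cv2.convexHull(c));print(e,'collar top',onz(t,*e[0],.101), onz(t,*e[0],.0985))
k=mask(s,(15,170,120),(26,255,255),(300,170,375,212));c=big(k);e=cv2.fitEllipse(cv2.convexHull(c));print(e,'collar s',onz(s,*e[0],.100))
for n,u,v,z in(('ring',380,233,.014),('tumb',461,157,.07),('jar',332,124,.075),('slab',190,265,.031),('cand',171,215,.085),('vase',187,167,.1),('green',436,286,.1),('teal',483,275,.1)): print(n,onz(t,u,v,z).round(3))
E
```

```text
handle rect ((440.45947265625, 245.2567596435547), (11.836727142333984, 18.577085494995117), 80.53767395019531)
drift top [ 0.49447119 -0.24519458  0.112     ] -81.17082856684527 0.04309821643713029 0.02680942928493696
drift scene [ 0.50022682 -0.25088732  0.112     ]
pad [[ 0.52484986 -0.20579237  0.012     ]
 [ 0.54200408 -0.27995561  0.012     ]
 [ 0.46231332 -0.30053985  0.012     ]
 [ 0.44911554 -0.22409349  0.012     ]] [ 0.4945707  -0.25259533  0.012     ]
pad s [ 0.50576081 -0.2509766   0.012     ]
((280.50897216796875, 212.49815368652344), (53.01460647583008, 53.50910949707031), 34.46977233886719) collar top [0.5722197  0.12058018 0.101     ] [0.57241108 0.1208117  0.0985    ]
((336.7143249511719, 190.6968994140625), (27.981382369995117, 37.35356521606445), 91.91529083251953) collar s [0.57571635 0.12099313 0.1       ]
ring [ 0.526 -0.123  0.014]
tumb [ 0.709 -0.318  0.07 ]
jar [ 0.79  -0.001  0.075]
slab [0.449 0.349 0.031]
cand [0.569 0.379 0.085]
vase [0.68 0.34 0.1 ]
green [ 0.402 -0.235  0.1  ]
teal [ 0.425 -0.346  0.1  ]
```

```bash
cat >> h.py <<'E'
def toolR(o=None):
    o=o or ctrl.get_obs(); return Ro.from_euler('xyz',o['orientation'],degrees=True).as_matrix()
def Rt(phi):  # tool down, jaw axis at world angle phi (deg)
    p=np.radians(phi);z=np.array([np.cos(p),np.sin(p),0]);x=np.array([0,0,-1.]);return np.stack([x,np.cross(z,x),z],1)
def delta(p,phi,p0=None,R0=None):
    o=ctrl.get_obs();p0=o['tool_pos'] if p0 is None else p0;R0=toolR(o) if R0 is None else R0
    return Ro.from_matrix(R0.T@Rt(phi)).as_rotvec(degrees=True),R0.T@(np.array(p)-p0)*100
E
python3 - <<'E'
from h import *
o=ctrl.get_obs();R=toolR(o);print(R.round(3));phi=np.degrees(np.arctan2(R[1,2],R[0,2]));print('jaw angle',phi)
for w in((.5,.2,.25),(.495,-.1,.25),(.455,-.25,.25)):
  for ph in (-90,90,0,180): print(w,ph,*[x.round(2) for x in delta(w,ph)])
E
```

```text
[[-0.     0.944 -0.329]
 [-0.001 -0.329 -0.944]
 [-1.     0.     0.001]]
jaw angle -109.1882151335642
(0.5, 0.2, 0.25) -90 [-19.19   0.08   0.  ] [-2.37 40.65 32.14]
(0.5, 0.2, 0.25) 90 [ 1.6081e+02  1.0000e-02 -1.2000e-01] [-2.37 40.65 32.14]
(0.5, 0.2, 0.25) 0 [-1.0919e+02  7.0000e-02  7.0000e-02] [-2.37 40.65 32.14]
(0.5, 0.2, 0.25) 180 [ 7.081e+01  7.000e-02 -6.000e-02] [-2.37 40.65 32.14]
(0.495, -0.1, 0.25) -90 [-19.19   0.08   0.  ] [-2.33 50.04 60.64]
(0.495, -0.1, 0.25) 90 [ 1.6081e+02  1.0000e-02 -1.2000e-01] [-2.33 50.04 60.64]
(0.495, -0.1, 0.25) 0 [-1.0919e+02  7.0000e-02  7.0000e-02] [-2.33 50.04 60.64]
(0.495, -0.1, 0.25) 180 [ 7.081e+01  7.000e-02 -6.000e-02] [-2.33 50.04 60.64]
(0.455, -0.25, 0.25) -90 [-19.19   0.08   0.  ] [-2.31 51.19 76.12]
(0.455, -0.25, 0.25) 90 [ 1.6081e+02  1.0000e-02 -1.2000e-01] [-2.31 51.19 76.12]
(0.455, -0.25, 0.25) 0 [-1.0919e+02  7.0000e-02  7.0000e-02] [-2.31 51.19 76.12]
(0.455, -0.25, 0.25) 180 [ 7.081e+01  7.000e-02 -6.000e-02] [-2.31 51.19 76.12]
```

```bash
python3 - <<'E'
from h import *
o=ctrl.get_obs();p=o['tool_pos'];phi=-109.2
for w in((.36,.45,.25),(.48,.24,.25),(.5,.0,.25),(.48,-.23,.25)):
  d=delta(w,0,p,Rt(phi))[1]; print(d.round(1),(d/5).round(2)); p=np.array(w);phi-=40
E
```

```text
[-2.4 19.2 13.1] [-0.49  3.84  2.62]
[ 0.  24.2  0.4] [0.   4.84 0.09]
[ 0.  23.4 -5.8] [ 0.    4.67 -1.16]
[  0.   16.5 -16.1] [ 0.    3.31 -3.22]
```

servo_tool([
  [[8,0,0],[-0.5,3.84,2.62],8.7],
  [[16,0,0],[-1,7.7,5.2],8.7],
  [[24,0,0],[-1.5,11.5,7.9],8.7],
  [[32,0,0],[-2,15.4,10.5],8.7],
  [[40,0,0],[-2.4,19.2,13.1],8.7],
])

```text
clock: 0.6
tool_pos: [0.3607, 0.4485, 0.25]
orientation: [43.8, 89.9, -105.7]
force: [2.0, -0.2, -0.1]
opening: 0.0874
```

servo_tool([
  [[8,0,0],[0,4.8,0.1],8.7],
  [[16,0,0],[0,9.7,0.2],8.7],
  [[24,0,0],[0,14.5,0.3],8.7],
  [[32,0,0],[0,19.4,0.4],8.7],
  [[40,0,0],[0,24.2,0.4],8.7],
])

```text
clock: 1.1
tool_pos: [0.4804, 0.2361, 0.2503]
orientation: [79.9, 89.9, -110.0]
force: [0.8, 0.6, 0.4]
opening: 0.087
```

servo_tool([
  [[8,0,0],[0,4.7,-1.2],8.7],
  [[16,0,0],[0,9.4,-2.3],8.7],
  [[24,0,0],[0,14,-3.5],8.7],
  [[32,0,0],[0,18.7,-4.6],8.7],
  [[40,0,0],[0,23.4,-5.8],8.7],
])

```text
clock: 1.6
tool_pos: [0.4971, -0.0063, 0.2507]
orientation: [120.3, 89.9, -109.8]
force: [1.5, -0.5, 0.3]
opening: 0.0869
```

servo_tool([
  [[8,0,0],[0,3.3,-3.2],8.7],
  [[16,0,0],[0,6.6,-6.4],8.7],
  [[24,0,0],[0,9.9,-9.6],8.7],
  [[32,0,0],[0,13.2,-12.9],8.7],
  [[40,0,0],[0,16.5,-16.1],8.7],
])

```text
clock: 2.1
tool_pos: [0.473, -0.2375, 0.2509]
orientation: [158.3, 89.9, -112.1]
force: [1.8, 0.6, 0.6]
opening: 0.0873
```

```bash
python3 - <<'E'
from h import *
s=snap('wrist','w0');o=ctrl.get_obs();print(o['clock'],o['joint_pos'],o['tool_pos'],toolR(o).round(3))
print(-cam(s)[1].T@cam(s)[2],s['vertical_fov'], proj(s,(.495,-.252,.112)),proj(s,(.495,-.252,.012)))
E
```

```text
2.15 [ -5.85261506   6.01995439 -15.36317993   0.17600898 -68.72562055
 -85.29425191] [ 0.4720333  -0.24227731  0.25056249] [[-0.002 -1.     0.019]
 [-0.003  0.019  1.   ]
 [-1.     0.002 -0.003]]
[ 0.40425044 -0.23564416  0.40790151] 68.26672094176581 [301.66868997 207.44249223] [305.22388795 186.09674246]
```

View pics/w0.png

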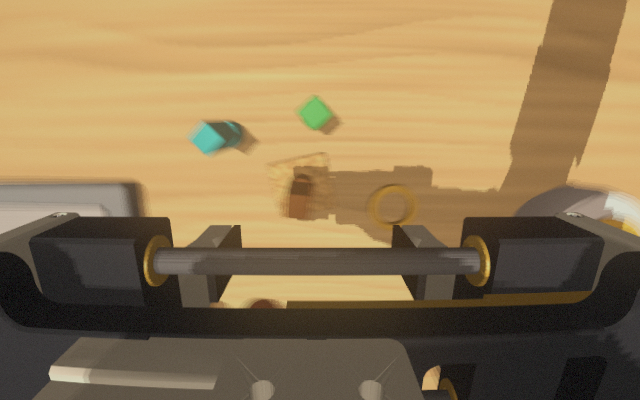

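The wrist view is motion-blurred. The drift is at about (300,190), the green one at (316,112), the turquoise one at (210,137) and the ring at (393,205). I'll let the arm settle and look again.

servo_tool([
  [[0,0,0],[0,1,0],8.7],
  [[0,0,0],[0,1,0],8.7],
  [[0,0,0],[0,1,0],8.7],
])

```text
clock: 2.45
tool_pos: [0.4618, -0.2416, 0.2506]
orientation: [142.1, 89.8, -128.9]
force: [0.3, 0.3, 0.6]
opening: 0.0872
```

```bash
python3 - <<'E'
from h import *
s=snap('wrist','w1');o=ctrl.get_obs();print(o['clock'],o['tool_pos'])
print(proj(s,(.495,-.252,.112)),proj(s,(.495,-.252,.012)))
cv2.imwrite('pics/w1c.png',cv2.resize(s['image'][120:240,240:400],None,fx=5,fy=5,interpolation=cv2.INTER_CUBIC)[:,:,::-1])
E
```

```text
2.5 [ 0.46210552 -0.24132258  0.25075058]
[306.25893081 217.9712788 ] [308.79735043 194.37809152]
```

View pics/w1c.png

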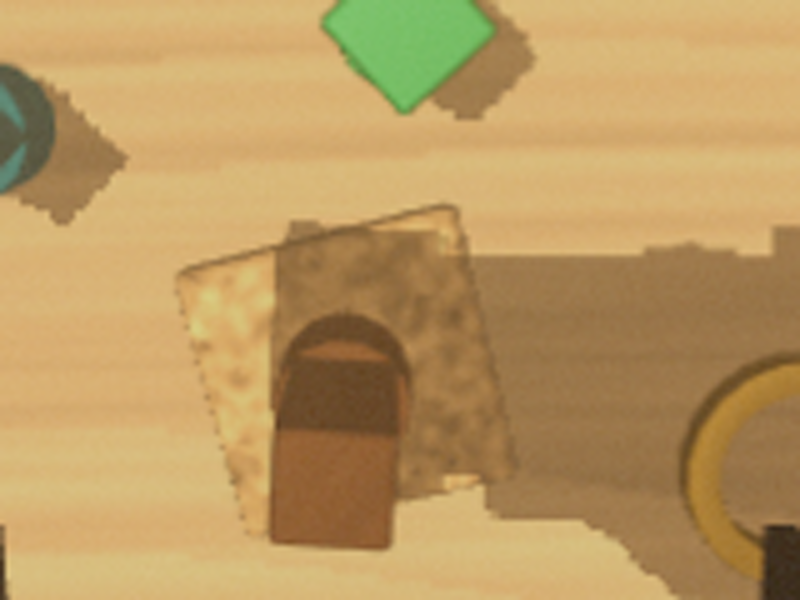

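The handle's top face has corners at crop pixels (276,428), (397,434), (390,548) and (270,541). The pad corners are (180,272), (455,207), (515,480) and (248,535).

```bash
python3 - <<'E'
from h import *
s=load('w1')
f=lambda C,z:np.array([onz(s,240+x/5,120+y/5,z) for x,y in C])
P=f([(276,428),(397,434),(390,548),(270,541)],.112);print(P.round(4),P.mean(0))
for i in range(4):
  d=P[(i+1)%4]-P[i];print(np.linalg.norm(d),np.degrees(np.arctan2(d[1],d[0])))
Q=f([(180,272),(455,207),(515,480),(248,535)],.012);print(Q.round(4),Q.mean(0))
d,sh=delta((*P[:,:2].mean(0),.055),90);print(d,sh)
R=toolR();print(np.degrees(np.arctan2(R[1,2],R[0,2])),ctrl.get_obs()['tool_pos'])
E
```

```text
[[ 0.4812 -0.2632  0.112 ]
 [ 0.4829 -0.2379  0.112 ]
 [ 0.5083 -0.2398  0.112 ]
 [ 0.5063 -0.2654  0.112 ]] [ 0.49467626 -0.25158228  0.112     ]
0.02534772640004862 86.0568401663118
0.025504405902680816 -4.23358219856135
0.025689861761616816 -94.51025477540887
0.025254189313644315 174.9901106281131
[[ 0.4661 -0.296   0.012 ]
 [ 0.4497 -0.221   0.012 ]
 [ 0.5274 -0.2045  0.012 ]
 [ 0.5426 -0.2806  0.012 ]] [ 0.49644352 -0.25052113  0.012     ]
[-0.9878806  -0.15013187 -0.10371601] [19.57166178 -3.30926637 -0.91807159]
89.01225353933467 [ 0.46210552 -0.24132258  0.25075058]
```

servo_tool([
  [[1.5,-0.1,-0.1],[2,-2,-0.5],8.7],
  [[3,-0.1,-0.1],[4.5,-3.3,-0.9],8.7],
  [[3,-0.1,-0.1],[7.0,-3.3,-0.9],8.7],
  [[3,-0.1,-0.1],[9,-3.3,-0.9],8.7],
  [[3,-0.1,-0.1],[9,-3.3,-0.9],8.7],
])

```text
clock: 3.0
tool_pos: [0.4936, -0.2495, 0.158]
orientation: [89.0, 89.7, 175.1]
force: [0.7, -0.2, 0.5]
opening: 0.0869
```

```bash
python3 - <<'E'
from h import *
o=ctrl.get_obs();print(o['tool_pos'],o['force'],*delta((.4947,-.2516,.055),86))
E
```

```text
[ 0.49358232 -0.24950221  0.15798809] [ 0.70228316 -0.24683362  0.501064  ] [ 0.12094452  0.00462615 -0.28005553] [10.29805407 -0.17604011 -0.20262146]
```

servo_tool([
  [[0.1,0,-0.3],[3,-0.2,-0.2],8.7],
  [[0.1,0,-0.3],[6,-0.2,-0.2],8.7],
  [[0.1,0,-0.3],[9,-0.2,-0.2],8.7],
  [[0.1,0,-0.3],[10.3,-0.2,-0.2],8.7],
  [[0.1,0,-0.3],[10.3,-0.2,-0.2],8.7],
])

```text
clock: 3.5
tool_pos: [0.4946, -0.251, 0.0543]
orientation: [85.7, 89.9, 171.8]
force: [-0.0, -0.1, 1.0]
opening: 0.0867
```

servo_tool([
  [[0,0,0],[0,0,0],4],
  [[0,0,0],[0,0,0],1.5],
  [[0,0,0],[0,0,0],1.5],
  [[0,0,0],[0,0,0],1.5],
  [[0,0,0],[0,0,0],1.5],
])

```text
clock: 4.0
tool_pos: [0.4949, -0.2511, 0.0549]
orientation: [89.0, 89.9, 175.0]
force: [-0.2, -0.4, 0.1]
opening: 0.0529
```

servo_tool([
  [[0,0,0],[0,0,0],1.5],
  [[0,0,0],[0,0,0],1.5],
  [[0,0,0],[0,0,0],1.5],
  [[0,0,0],[0,0,0],1.5],
  [[0,0,0],[0,0,0],1.5],
])

```text
clock: 4.5
tool_pos: [0.4949, -0.2512, 0.0549]
orientation: [92.4, 89.9, 178.5]
force: [0.2, -0.9, 0.9]
opening: 0.0267
```

```bash
python3 - <<'E'
from h import *
o=ctrl.get_obs();print(o['tool_pos'],o['force'],o['moment'],o['opening'],toolR(o).round(4))
E
```

```text
[ 0.49492653 -0.25116725  0.05494885] [ 0.18438266 -0.8652509   0.88088121] [-0.1648442  -0.11989006 -0.04531558] 0.02671952189380524 [[-0.001  -0.9977  0.0682]
 [ 0.      0.0682  0.9977]
 [-1.      0.001  -0.    ]]
```

servo_tool([
  [[0,0,0],[-1,0,0],1.5],
  [[0,0,0],[-4,0,0],1.5],
  [[0,0,0],[-8,0,0],1.5],
  [[0,0,0],[-12,0,0],1.5],
  [[0,0,0],[-13,0,0],1.5],
])

```text
clock: 5.0
tool_pos: [0.4972, -0.2519, 0.1905]
orientation: [-105.0, 89.6, -18.9]
force: [1.4, -0.6, -1.1]
opening: 0.0264
```

```bash
python3 - <<'E'
from h import *
o=ctrl.get_obs();print(o['tool_pos'],o['force'],o['opening']);
for n,(x,y) in dict(A=(.5768,.1748),B=(.5692,.0672),C=(.5191,.1248),D=(.6269,.1172)).items(): print(n,*delta((x,y,.185),86))
E
```

```text
[ 0.49722408 -0.25190078  0.1904503 ] [ 1.38725367 -0.60607216 -1.12688326] 0.02639753250258874
A [ 0.13345098 -0.09705789  0.36331824] [ 0.50376296 -5.05879189 43.11044842]
B [ 0.13345098 -0.09705789  0.36331824] [ 0.52190777 -5.02604113 32.32370664]
C [ 0.13345098 -0.09705789  0.36331824] [ 0.47855642  0.36083068 37.73272067]
D [ 0.13345098 -0.09705789  0.36331824] [  0.54711431 -10.44566371  37.70143439]
```

servo_tool([
  [[0,0,0.3],[0,-0.7,4.5],1.5],
  [[0,0,0.3],[0,-1.4,9],1.5],
  [[0,0,0.3],[0,-2.1,13.5],1.5],
  [[0,0,0.3],[0,-2.8,18],1.5],
  [[0,0,0.3],[0.3,-3.4,22.5],1.5],
])

```text
clock: 5.5
tool_pos: [0.5463, -0.0279, 0.1878]
orientation: [-128.7, 89.9, -42.5]
force: [1.4, 0.4, -1.1]
opening: 0.0266
```

servo_tool([
  [[0,0,0],[0,-0.5,3.5],1.5],
  [[0,0,0],[0,-1.1,7],1.5],
  [[0,0,0],[0,-1.5,9.5],1.5],
  [[0,0,0],[0,-1.5,9.5],1.5],
  [[0,0,0],[0,-1.5,9.5],1.5],
])

```text
clock: 6.0
tool_pos: [0.5673, 0.0664, 0.1873]
orientation: [-160.7, 89.9, -74.5]
force: [0.6, -0.9, -1.4]
opening: 0.0269
```

```bash
python3 - <<'E'
from h import *
s=snap('wrist','w2');o=ctrl.get_obs();print(o['clock'],o['tool_pos'],o['force'],o['opening'])
for n,(x,y) in dict(A=(.5768,.1748),B=(.5692,.0672)).items(): print(n,*delta((x,y,.150),86))
t=snap('top','t1'); I=np.vstack([s['image'],cv2.resize(t['image'][150:270,220:412],(640,400),interpolation=cv2.INTER_CUBIC)])
cv2.imwrite('pics/w2b.png',cv2.resize(I,(480,600),interpolation=cv2.INTER_AREA)[:,:,::-1])
E
```

```text
6.05 [0.56724248 0.06571641 0.18741055] [ 0.9529146   0.41406107 -0.54062618] 0.0268853149335059
A [ 0.1428023  -0.09479193  0.04619267] [ 3.72310133 -0.2167806  10.95412061]
B [ 0.1428023  -0.09479193  0.04619267] [ 3.74093038 -0.18231975  0.16738364]
```

View pics/w2.png

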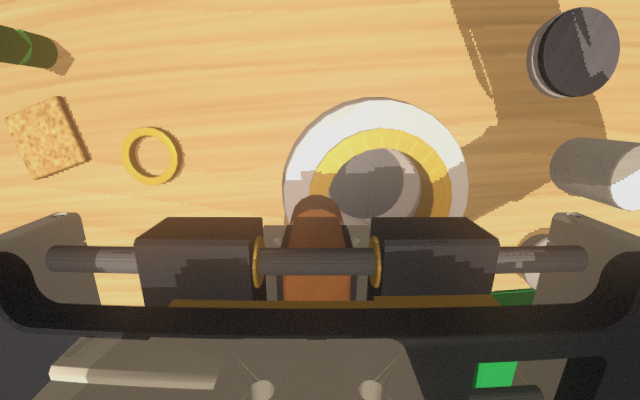

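The wrist view shows the drift held upright over the near side of the collar. The collar's far arc runs from (310,195) through (383,127) to (452,200). I'll fit a circle to that arc to refine the centre.

```bash
python3 - <<'E'
from h import *
from scipy.optimize import least_squares
s=load('w2');h=cv2.cvtColor(s['image'],cv2.COLOR_RGB2HSV)
k=cv2.inRange(h,(20,110,60),(32,255,255));k[:, :300]=0;k[:,460:]=0;k[:115]=0;k[196:]=0
c=max(cv2.findContours(k,cv2.RETR_EXTERNAL,cv2.CHAIN_APPROX_NONE)[0],key=cv2.contourArea)[:,0]
hull=cv2.convexHull(c)[:,0]; hull=hull[(hull[:,1]<192)]
P=np.array([onz(s,*p,.1)[:2] for p in hull]);print(hull.tolist())
r=least_squares(lambda q:np.hypot(*(P-q).T)-.062,[.573,.121],loss='soft_l1',f_scale=.001);print(r.x,r.fun.round(4))
E
```

```text
[[390, 129], [399, 130], [403, 131], [408, 133], [415, 136], [419, 138], [422, 140], [432, 148], [434, 150], [437, 154], [442, 161], [444, 164], [446, 169], [447, 172], [446, 174], [443, 177], [438, 180], [433, 182], [431, 182], [322, 174], [316, 172], [315, 171], [317, 167], [319, 164], [327, 153], [329, 151], [335, 146], [340, 142], [346, 138], [355, 134], [360, 132], [368, 130], [376, 129]]
[0.57231646 0.12156932] [-0.      0.0003  0.0003  0.0001  0.0001  0.0003  0.0002  0.0004  0.0004
  0.0002  0.0003  0.0006  0.0004  0.0002 -0.0011 -0.0042 -0.009  -0.0135
 -0.0151 -0.0066 -0.0014 -0.0002 -0.0001 -0.0003  0.0001  0.     -0.0002
 -0.      0.0002  0.      0.0002  0.0001 -0.    ]
```

servo_tool([
  [[0.1,-0.1,0],[1,-0.13,0.2],1.5],
  [[0.1,-0.1,0],[2.5,-0.13,0.2],1.5],
  [[0.1,-0.1,0],[3.7,-0.13,0.2],1.5],
  [[0.1,-0.1,0],[3.85,-0.13,0.2],1.5],
  [[0.1,-0.1,0],[3.85,-0.13,0.2],1.5],
])

```text
clock: 6.6
tool_pos: [0.5685, 0.0667, 0.1485]
orientation: [-172.5, 90.0, -86.6]
force: [-1.2, -0.0, -0.6]
opening: 0.0268
```

servo_tool([
  [[0,0,0],[0.05,0,0],1.5],
  [[0,0,0],[0.1,0,0],1.5],
  [[0,0,0],[0.15,0,0],1.5],
])

```text
clock: 6.9
tool_pos: [0.5688, 0.0668, 0.1474]
orientation: [-103.1, 90.0, -17.1]
force: [-0.4, -0.6, -1.2]
opening: 0.0269
```

```bash
cat >> h.py <<'E'
SP=dict(A=(.5761,.1754),B=(.5685,.0676),C=(.5184,.1253),D=(.6262,.1177))
def rep(k=None,z=.15):
    o=ctrl.get_obs();print(o['clock'],o['tool_pos'].round(5),'F',o['force'].round(2),'M',o['moment'].round(2),'op',o['opening'].round(4))
    if k: print(k,*[x.round(3) for x in delta((*SP[k],z),86)])
E
python3 -c "
from h import *
rep('B')"
```

```text
Traceback (most recent call last):
  File "h.py", line 33, in rep
    o=ctrl.get_obs();print(o['clock'],o['tool_pos'].round(5),'F',o['force'].round(2),'M',o['moment'].round(2),'op',o['opening'].round(4))
                                                                                                                   ^^^^^^^^^^^^^^^^^^
AttributeError: 'float' object has no attribute 'round'
```

servo_tool([
  [[0,0,0],[0.05,0,0],1.5],
  [[0,0,0],[0.1,0,0],1.5],
  [[0,0,0],[0.1,0,0],1.5],
])

```text
clock: 7.2
tool_pos: [0.5688, 0.0668, 0.1465]
orientation: [-98.0, 90.0, -12.0]
force: [0.2, 0.8, -1.8]
opening: 0.0267
```

servo_tool([
  [[0,0,0],[0.05,0,0],1.5],
  [[0,0,0],[0.1,0,0],1.5],
  [[0,0,0],[0.1,0,0],1.5],
])

```text
clock: 7.5
tool_pos: [0.5687, 0.0668, 0.1453]
orientation: [-109.6, 90.0, -23.6]
force: [0.4, 0.6, -1.3]
opening: 0.027
```

servo_tool([
  [[0,0,0],[0.05,0,0],1.5],
  [[0,0,0],[0.1,0,0],1.5],
  [[0,0,0],[0.1,0,0],1.5],
])

```text
clock: 7.8
tool_pos: [0.5688, 0.0668, 0.1447]
orientation: [-100.4, 89.9, -14.4]
force: [-1.3, -0.8, 2.9]
opening: 0.0268
```

servo_tool([
  [[0,0,0],[0.05,0,0],1.5],
  [[0,0,0],[0.05,0,0],1.5],
])

```text
clock: 8.0
tool_pos: [0.5688, 0.0668, 0.1446]
orientation: [-98.4, 89.9, -12.4]
force: [-2.2, -0.2, 5.0]
opening: 0.0269
```

servo_tool([
  [[0,0,0],[0.05,0,0],1.5],
  [[0,0,0],[0.05,0,0],1.5],
])

```text
clock: 8.2
tool_pos: [0.5688, 0.0668, 0.1446]
orientation: [-93.4, 89.9, -7.4]
force: [-2.6, 0.1, 5.8]
opening: 0.0266
```

servo_tool([
  [[0,0,0],[-1,0,2],1.5],
  [[0,0,0],[-1,0,6.5],1.5],
  [[0,0,0],[-0.8,0,10.8],1.5],
  [[0,0,0],[-0.4,0,10.8],1.5],
  [[0,0,0],[-0.3,0,10.8],1.5],
])

```text
clock: 8.7
tool_pos: [0.5757, 0.1753, 0.1464]
orientation: [-170.2, 90.0, -84.1]
force: [0.2, -0.3, -1.5]
opening: 0.0269
```

```bash
sed -i "s/o\['opening'\].round(4)/o['opening']/" h.py; python3 -c "
from h import *
rep('A',.145)"
```

```text
8.7 [0.57571 0.17533 0.14644] F [ 0.16 -0.31 -1.49] M [-0.03 -0.05 -0.04] op 0.026944148618561353
A [ 0.101 -0.048  0.008] [ 0.144 -0.039  0.01 ]
```

servo_tool([
  [[0,0,0],[0.1,0,0],1.5],
  [[0,0,0],[0.15,0,0],1.5],
  [[0,0,0],[0.15,0,0],1.5],
])

```text
clock: 9.0
tool_pos: [0.5757, 0.1744, 0.145]
orientation: [-173.7, 89.9, -87.7]
force: [-0.1, 0.2, -1.0]
opening: 0.0266
```

servo_tool([
  [[0,0,0],[0.05,0,0],1.5],
  [[0,0,0],[0.05,0,0],1.5],
])

```text
clock: 9.2
tool_pos: [0.5758, 0.1739, 0.1447]
orientation: [-155.0, 90.0, -69.0]
force: [0.4, -0.5, -0.6]
opening: 0.0269
```

servo_tool([
  [[0,0,0],[0.05,0,0],1.5],
  [[0,0,0],[0.05,0,0],1.5],
])

```text
clock: 9.4
tool_pos: [0.5759, 0.1738, 0.1445]
orientation: [-125.0, 89.9, -39.0]
force: [-1.3, -0.1, 2.8]
opening: 0.027
```

servo_tool([
  [[0,0,0],[0.05,0,0],1.5],
  [[0,0,0],[0.05,0,0],1.5],
])

```text
clock: 9.6
tool_pos: [0.576, 0.1739, 0.1445]
orientation: [-108.8, 89.9, -22.8]
force: [-2.7, 0.4, 5.0]
opening: 0.0268
```

servo_tool([
  [[0,0,0],[0.05,0,0],1.5],
  [[0,0,0],[0.05,0,0],1.5],
])

```text
clock: 9.8
tool_pos: [0.576, 0.1739, 0.1445]
orientation: [-106.0, 89.9, -20.0]
force: [-2.4, 0.1, 5.8]
opening: 0.0268
```

servo_tool([
  [[0,0,0],[-1,-2,-2],1.5],
  [[0,0,0],[-1,-5.4,-5.27],1.5],
  [[0,0,0],[-0.4,-5.4,-5.27],1.5],
  [[0,0,0],[-0.2,-5.4,-5.27],1.5],
  [[0,0,0],[-0.2,-5.4,-5.27],1.5],
])

```text
clock: 10.3
tool_pos: [0.6257, 0.1174, 0.1457]
orientation: [-170.2, 89.9, -84.2]
force: [0.8, 0.0, -1.3]
opening: 0.0269
```

servo_tool([
  [[0,0,0],[0.05,0,0],1.5],
  [[0,0,0],[0.1,0,0],1.5],
  [[0,0,0],[0.1,0,0],1.5],
])

```text
clock: 10.6
tool_pos: [0.6253, 0.118, 0.145]
orientation: [-168.0, 89.9, -82.0]
force: [-0.5, 0.0, 1.1]
opening: 0.0269
```

servo_tool([
  [[0,0,0],[0.05,0,0],1.5],
  [[0,0,0],[0.06,0,0],1.5],
])

```text
clock: 10.8
tool_pos: [0.6253, 0.1183, 0.145]
orientation: [-136.3, 89.9, -50.2]
force: [-2.2, -0.7, 4.0]
opening: 0.0268
```

servo_tool([
  [[0,0,0],[0.05,0,0],1.5],
  [[0,0,0],[0.06,0,0],1.5],
])

```text
clock: 11.0
tool_pos: [0.6253, 0.1182, 0.1449]
orientation: [-126.4, 89.9, -40.3]
force: [-2.1, -0.7, 6.1]
opening: 0.0268
```

servo_tool([
  [[0,0,0],[0.05,0,0],1.5],
  [[0,0,0],[0.06,0,0],1.5],
])

```text
clock: 11.2
tool_pos: [0.6253, 0.1182, 0.1449]
orientation: [-116.1, 89.9, -30.0]
force: [-2.8, 0.1, 7.3]
opening: 0.0269
```

servo_tool([
  [[0,0,0],[0.1,0,0],1.5],
  [[0,0,0],[0.15,0,0],1.5],
  [[0,0,0],[0.15,0,0],1.5],
])

```text
clock: 11.5
tool_pos: [0.6254, 0.1182, 0.1442]
orientation: [-104.1, 89.9, -18.0]
force: [-2.6, 0.6, 6.7]
opening: 0.0269
```

```bash
python3 -c "
from h import *
rep('A',.150);rep('B',.15)"
```

```text
11.5 [0.62543 0.11825 0.14415] F [-2.56  0.61  6.66] M [-0.21  1.05 -0.01] op 0.026891701115110116
A [ 0.108 -0.031  0.122] [-0.599  5.309  5.367]
11.5 [0.62543 0.11825 0.14415] F [-2.56  0.61  6.66] M [-0.21  1.05 -0.01] op 0.026891701115110116
B [ 0.108 -0.031  0.122] [-0.593  5.335 -5.44 ]
```

servo_tool([
  [[0,0,0],[-1,2,-2],1.5],
  [[0.1,0,0.1],[-1,5.3,-5.4],1.5],
  [[0.1,0,0.1],[-0.4,5.3,-5.4],1.5],
  [[0.1,0,0.1],[-0.2,5.3,-5.4],1.5],
  [[0.1,0,0.1],[-0.2,5.3,-5.4],1.5],
])

```text
clock: 12.0
tool_pos: [0.5692, 0.0683, 0.1457]
orientation: [-140.1, 90.0, -54.1]
force: [0.3, -0.1, -0.8]
opening: 0.027
```

servo_tool([
  [[0,0,0],[0.1,0,0],1.5],
  [[0,0,0],[0.2,0,0],1.5],
  [[0,0,0],[0.3,0,0],1.5],
  [[0,0,0],[0.4,0,0],1.5],
  [[0,0,0],[0.45,0,0],1.5],
])

```text
clock: 12.5
tool_pos: [0.5701, 0.0687, 0.1425]
orientation: [-103.5, 89.9, -17.5]
force: [-3.4, 0.1, 11.0]
opening: 0.0268
```

```bash
python3 -c "
from h import *
rep('A',.150);rep('B',.1420)"
```

```text
12.5 [0.57006 0.06868 0.14245] F [-3.43  0.11 11.  ] M [0.13 1.47 0.02] op 0.02683440521170346
A [ 0.056 -0.023  0.096] [-0.759  0.13  10.688]
12.5 [0.57006 0.06868 0.14245] F [-3.43  0.11 11.  ] M [0.13 1.47 0.02] op 0.02683440521170346
B [ 0.056 -0.023  0.096] [ 0.045  0.148 -0.118]
```

servo_tool([
  [[0,0,0],[-1,0,2],1.5],
  [[0,0,0.1],[-1.2,0.13,6.7],1.5],
  [[0,0,0.1],[-1,0.13,10.7],1.5],
  [[0,0,0.1],[-0.5,0.13,10.7],1.5],
  [[0,0,0.1],[-0.45,0.13,10.7],1.5],
])

```text
clock: 13.0
tool_pos: [0.5756, 0.1766, 0.1456]
orientation: [128.7, 89.9, -145.2]
force: [0.5, -0.1, -1.3]
opening: 0.0265
```

servo_tool([
  [[0,0,0],[0.12,0,0],1.5],
  [[0,0,0],[0.24,0,0],1.5],
  [[0,0,0],[0.36,0,0],1.5],
  [[0,0,0],[0.48,0,0],1.5],
  [[0,0,0],[0.6,0,0],1.5],
])

```text
clock: 13.5
tool_pos: [0.5759, 0.1763, 0.1414]
orientation: [99.8, 90.0, -174.1]
force: [-5.2, 2.0, 10.6]
opening: 0.0268
```

```bash
python3 -c "
from h import *
rep('A',.140);rep('B',.15)"
```

```text
13.5 [0.57595 0.17628 0.14137] F [-5.16  2.03 10.59] M [ 0.84  2.26 -0.03] op 0.02678125797075891
A [ 0.118 -0.004 -0.026] [ 0.137 -0.021 -0.086]
13.5 [0.57595 0.17628 0.14137] F [-5.16  2.03 10.59] M [ 0.84  2.26 -0.03] op 0.02678125797075891
B [ 0.118 -0.004 -0.026] [-8.6200e-01  8.0000e-03 -1.0893e+01]
```

servo_tool([
  [[0,0,0],[0.1,0,0],1.5],
  [[0,0,0],[0.17,0,0],1.5],
  [[0,0,0],[0.17,0,0],1.5],
])

```text
clock: 13.8
tool_pos: [0.5763, 0.1756, 0.1405]
orientation: [-77.6, 90.0, 8.4]
force: [-2.2, 1.1, 6.5]
opening: 0.0269
```

servo_tool([
  [[0,0,0],[-1,0,-2],1.5],
  [[0,0,0],[-1.2,0,-6.7],1.5],
  [[0,0,0],[-1,0,-10.8],1.5],
  [[0,0,0],[-0.5,0,-10.8],1.5],
  [[0,0,0],[-0.4,0,-10.8],1.5],
])

```text
clock: 14.3
tool_pos: [0.5684, 0.0659, 0.1443]
orientation: [113.0, 90.0, -161.1]
force: [0.3, 1.0, -1.4]
opening: 0.0271
```

```bash
python3 -c "
from h import *
rep('B',.140)"
```

```text
14.3 [0.56839 0.06591 0.14426] F [ 0.31  1.05 -1.4 ] M [ 0.03 -0.17  0.  ] op 0.02708168343919406
B [-0.085 -0.004 -0.011] [0.426 0.001 0.17 ]
```

servo_tool([
  [[0,0,0],[0.05,0,0.15],1.5],
  [[0,0,0],[0.2,0,0.15],1.5],
  [[0,0,0],[0.35,0,0.15],1.5],
  [[0,0,0],[0.5,0,0.15],1.5],
  [[0,0,0],[0.6,0,0.15],1.5],
])

```text
clock: 14.8
tool_pos: [0.5689, 0.0674, 0.1397]
orientation: [-155.3, 89.9, -69.3]
force: [-3.9, -4.0, 13.7]
opening: 0.0267
```

servo_tool([
  [[0,0,0],[0.1,0,0],1.5],
  [[0,0,0],[0.12,0,0],1.5],
])

```text
clock: 15.0
tool_pos: [0.569, 0.0676, 0.1395]
orientation: [-156.9, 89.8, -70.8]
force: [-2.6, -2.5, 9.0]
opening: 0.0271
```

```bash
python3 -c "
from h import *
rep('A',.142)"
```

```text
15.0 [0.569   0.0676  0.13945] F [-2.57 -2.52  8.97] M [-1.06  1.14 -0.04] op 0.02712154033911207
A [ 0.123 -0.147  0.063] [-0.282  0.02  10.802]
```

servo_tool([
  [[0,0,0],[-0.9,0,2],1.5],
  [[0.1,-0.1,0],[-1,0,6.7],1.5],
  [[0.1,-0.1,0],[-0.8,0,10.8],1.5],
  [[0.1,-0.1,0],[-0.4,0,10.8],1.5],
  [[0.1,-0.1,0],[-0.35,0,10.8],1.5],
])

```text
clock: 15.5
tool_pos: [0.5757, 0.1769, 0.1417]
orientation: [169.9, 89.9, -103.9]
force: [0.2, -0.6, -1.0]
opening: 0.0271
```

servo_tool([
  [[0,0,0],[0.1,0,0],1.5],
  [[0,0,0],[0.25,0,0],1.5],
  [[0,0,0],[0.4,0,0],1.5],
  [[0,0,0],[0.55,0,0],1.5],
  [[0,0,0],[0.6,0,0],1.5],
])

```text
clock: 16.0
tool_pos: [0.576, 0.1767, 0.1372]
orientation: [-94.0, 89.9, -7.8]
force: [-5.1, 2.3, 10.7]
opening: 0.0268
```

servo_tool([
  [[0,0,0],[0.1,0,0],1.5],
  [[0,0,0],[0.15,0,0],1.5],
])

```text
clock: 16.2
tool_pos: [0.5764, 0.1764, 0.1371]
orientation: [-70.2, 89.8, 15.9]
force: [-4.7, 1.9, 11.9]
opening: 0.0268
```

```bash
python3 -c "
from h import *
rep('B',.140)"
```

```text
16.2 [0.5764  0.17638 0.13713] F [-4.67  1.89 11.95] M [0.76 1.84 0.01] op 0.026771478162371194
B [0.118 0.056 0.156] [ -0.298   0.051 -10.906]
```

servo_tool([
  [[0,0,0],[-0.9,0,-2],1.5],
  [[0.1,0,0.15],[-1.1,0,-6.7],1.5],
  [[0.1,0,0.15],[-0.9,0,-10.8],1.5],
  [[0.1,0,0.15],[-0.5,0,-10.8],1.5],
  [[0.1,0,0.15],[-0.45,0,-10.8],1.5],
])

```text
clock: 16.7
tool_pos: [0.5686, 0.0667, 0.1413]
orientation: [30.7, 89.9, 116.6]
force: [-0.4, 0.9, -0.0]
opening: 0.027
```

servo_tool([
  [[0,0,0],[0.1,0,0.1],1.5],
  [[0,0,0],[0.25,0,0.1],1.5],
  [[0,0,0],[0.4,0,0.1],1.5],
  [[0,0,0],[0.55,0,0.1],1.5],
  [[0,0,0],[0.6,0,0.1],1.5],
])

```text
clock: 17.2
tool_pos: [0.5689, 0.0675, 0.1364]
orientation: [-170.4, 89.9, -84.4]
force: [-2.3, -5.0, 9.8]
opening: 0.0272
```

servo_tool([
  [[0,0,0],[0.1,0,0],1.5],
  [[0,0,0],[0.12,0,0],1.5],
])

```text
clock: 17.4
tool_pos: [0.569, 0.0675, 0.1362]
orientation: [-172.8, 89.9, -86.8]
force: [-3.8, -3.7, 8.8]
opening: 0.027
```

```bash
python3 -c "
from h import *
rep('C',.142);rep('D',.142)"
```

```text
17.4 [0.56896 0.06749 0.13624] F [-3.83 -3.67  8.81] M [-1.41  1.21 -0.02] op 0.02695684650344196
C [ 0.049 -0.139  0.018] [-0.591  5.442  5.417]
17.4 [0.56896 0.06749 0.13624] F [-3.83 -3.67  8.81] M [-1.41  1.21 -0.02] op 0.02695684650344196
D [ 0.049 -0.139  0.018] [-0.587 -5.365  5.402]
```

servo_tool([
  [[0,0,0],[-0.9,-2,2],1.5],
  [[0.1,-0.1,0],[-1,-5.3,5.4],1.5],
  [[0.1,-0.1,0],[-0.6,-5.3,5.4],1.5],
  [[0.1,-0.1,0],[-0.25,-5.3,5.4],1.5],
  [[0.1,-0.1,0],[-0.25,-5.3,5.4],1.5],
])

```text
clock: 17.9
tool_pos: [0.6249, 0.1181, 0.1378]
orientation: [143.3, 89.9, -130.7]
force: [-0.0, -0.0, 0.4]
opening: 0.0268
```

servo_tool([
  [[0,0,0],[0.07,0,0],1.5],
  [[0,0,0],[0.07,0,0],1.5],
])

```text
clock: 18.1
tool_pos: [0.6242, 0.1178, 0.137]
orientation: [134.8, 89.9, -139.2]
force: [-0.4, 0.1, -0.9]
opening: 0.0273
```

servo_tool([
  [[0,0,0],[0.06,0,0],1.5],
  [[0,0,0],[0.06,0,0],1.5],
])

```text
clock: 18.3
tool_pos: [0.624, 0.1175, 0.1366]
orientation: [135.7, 89.9, -138.3]
force: [-0.5, -0.5, -1.0]
opening: 0.027
```

servo_tool([
  [[0,0,0],[0.06,0,0],1.5],
  [[0,0,0],[0.06,0,0],1.5],
])

```text
clock: 18.5
tool_pos: [0.6241, 0.1175, 0.1364]
orientation: [141.7, 89.9, -132.3]
force: [-1.4, 0.3, 2.1]
opening: 0.0271
```

servo_tool([
  [[0,0,0],[0.05,0,0],1.5],
  [[0,0,0],[0.05,0,0],1.5],
])

```text
clock: 18.7
tool_pos: [0.6242, 0.1175, 0.1364]
orientation: [151.4, 89.9, -122.6]
force: [-2.2, 0.7, 3.8]
opening: 0.0267
```

```bash
python3 -c "
from h import *
rep('C',.142);rep('D',.142)"
```

```text
18.7 [0.62416 0.11746 0.13637] F [-2.21  0.67  3.84] M [0.22 0.73 0.02] op 0.026741643095075436
C [-0.016 -0.063 -0.034] [-0.556 10.605  0.041]
18.7 [0.62416 0.11746 0.13637] F [-2.21  0.67  3.84] M [0.22 0.73 0.02] op 0.026741643095075436
D [-0.016 -0.063 -0.034] [-0.563 -0.202  0.038]
```

servo_tool([
  [[0,0,0],[-0.9,2,2],1.5],
  [[0,0,0],[-1.1,5.2,5.4],1.5],
  [[0,0,0],[-0.8,5.2,5.4],1.5],
  [[0,0,0],[-0.4,5.2,5.4],1.5],
  [[0,0,0],[-0.35,5.2,5.4],1.5],
])

```text
clock: 19.2
tool_pos: [0.5759, 0.1746, 0.1389]
orientation: [138.6, 89.9, -135.4]
force: [0.9, -0.5, -1.3]
opening: 0.0268
```

servo_tool([
  [[0,0,0],[0.1,0,0],1.5],
  [[0,0,0],[0.25,0,0],1.5],
  [[0,0,0],[0.4,0,0],1.5],
  [[0,0,0],[0.5,0,0],1.5],
  [[0,0,0],[0.5,0,0],1.5],
])

```text
clock: 19.7
tool_pos: [0.5764, 0.1741, 0.1348]
orientation: [149.2, 89.9, -124.9]
force: [-3.5, 0.3, 6.5]
opening: 0.0268
```

servo_tool([
  [[0,0,0],[0.1,0,0],1.5],
  [[0,0,0],[0.12,0,0],1.5],
])

```text
clock: 19.9
tool_pos: [0.5769, 0.1738, 0.1347]
orientation: [158.0, 89.9, -116.1]
force: [-5.2, 1.7, 10.7]
opening: 0.0271
```

```bash
python3 -c "
from h import *
rep('B',.14)"
```

```text
19.9 [0.57687 0.17385 0.13473] F [-5.17  1.67 10.7 ] M [ 0.8   2.11 -0.03] op 0.027059567112557175
B [-0.109 -0.051 -0.021] [ -0.518   0.073 -10.658]
```

servo_tool([
  [[0,0,0],[-0.9,0,-2],1.5],
  [[-0.1,0,0],[-1.1,0.07,-6.7],1.5],
  [[-0.1,0,0],[-0.9,0.07,-10.6],1.5],
  [[-0.1,0,0],[-0.5,0.07,-10.6],1.5],
  [[-0.1,0,0],[-0.35,0.07,-10.6],1.5],
])

```text
clock: 20.4
tool_pos: [0.5685, 0.0663, 0.1381]
orientation: [148.6, 89.9, -125.5]
force: [0.3, 0.6, -1.0]
opening: 0.0269
```

servo_tool([
  [[0,0,0],[0.1,0,0],1.5],
  [[0,0,0],[0.25,0,0],1.5],
  [[0,0,0],[0.35,0,0],1.5],
  [[0,0,0],[0.45,0,0],1.5],
  [[0,0,0],[0.5,0,0],1.5],
])

```text
clock: 20.9
tool_pos: [0.569, 0.0663, 0.1343]
orientation: [-172.7, 89.9, -86.8]
force: [-2.1, -4.1, 8.4]
opening: 0.0268
```

servo_tool([
  [[0,0,0],[0.1,0,0],1.5],
  [[0,0,0],[0.12,0,0],1.5],
])

```text
clock: 21.1
tool_pos: [0.5691, 0.0664, 0.1341]
orientation: [-173.0, 89.8, -87.0]
force: [-4.0, -1.2, 9.6]
opening: 0.0272
```

```bash
python3 -c "
from h import *
rep('A',.14)"
```

```text
21.1 [0.56911 0.0664  0.13407] F [-3.96 -1.19  9.61] M [-1.17  1.2   0.02] op 0.027192202709196006
A [ 0.006 -0.208  0.026] [-0.632  0.062 10.92 ]
```

servo_tool([
  [[0,0.1,0],[0.1,0,0],1.5],
  [[0,0.1,0],[0.17,0,0],1.5],
  [[0,0.1,0],[0.2,0,0],1.5],
])

```text
clock: 21.4
tool_pos: [0.5693, 0.0665, 0.1332]
orientation: [-173.0, 89.6, -86.9]
force: [-2.8, -3.3, 9.1]
opening: 0.0273
```

servo_tool([
  [[0,0,0],[-0.9,0,2],1.5],
  [[0,-0.1,0],[-1.1,0.07,6.7],1.5],
  [[0,-0.1,0],[-0.9,0.07,10.9],1.5],
  [[0,-0.1,0],[-0.5,0.07,10.9],1.5],
  [[0,-0.1,0],[-0.35,0.07,10.9],1.5],
])

```text
clock: 21.9
tool_pos: [0.5758, 0.1773, 0.1354]
orientation: [-175.0, 89.7, -88.7]
force: [-1.8, 3.7, 6.2]
opening: 0.0267
```

servo_tool([
  [[0,0,0],[0.1,0,0],1.5],
  [[0,0,0],[0.2,0,0],1.5],
  [[0,0,0],[0.3,0,0],1.5],
  [[0,0,0],[0.35,0,0],1.5],
  [[0,0,0],[0.35,0,0],1.5],
])

```text
clock: 22.4
tool_pos: [0.5761, 0.1771, 0.133]
orientation: [-154.9, 89.8, -68.7]
force: [-2.7, 1.9, 5.5]
opening: 0.0269
```

```bash
python3 -c "
from h import *
rep('A',.133)"
```

```text
22.4 [0.57614 0.17714 0.13304] F [-2.71  1.93  5.53] M [1.06 0.91 0.04] op 0.026883552779447838
A [ 0.251 -0.208  0.098] [ 0.005 -0.008 -0.174]
```

servo_tool([
  [[0.2,-0.2,0.1],[0.07,0,-0.1],1.5],
  [[0.2,-0.2,0.1],[0.12,0,-0.1],1.5],
  [[0.2,-0.2,0.1],[0.15,0,-0.1],1.5],
])

```text
clock: 22.7
tool_pos: [0.5765, 0.1757, 0.1329]
orientation: [-67.6, 89.9, 18.5]
force: [-3.7, 1.9, 12.5]
opening: 0.0266
```

servo_tool([
  [[0,0,0],[-0.9,0,-2],1.5],
  [[0,0,0],[-1.1,0,-6.7],1.5],
  [[0,0,0],[-0.9,0,-10.8],1.5],
  [[0,0,0],[-0.5,0,-10.8],1.5],
  [[0,0,0],[-0.4,0,-10.8],1.5],
])

```text
clock: 23.2
tool_pos: [0.5685, 0.066, 0.1365]
orientation: [-70.0, 90.0, 15.9]
force: [0.5, 0.1, -1.5]
opening: 0.0266
```

```bash
python3 -c "
from h import *
rep('B',.133)"
```

```text
23.2 [0.56847 0.06602 0.13652] F [ 0.45  0.14 -1.54] M [ 0.07 -0.21  0.01] op 0.026551328501369778
B [-0.136  0.01   0.027] [0.352 0.008 0.158]
```

servo_tool([
  [[0,0,0],[0.1,0,0.1],1.5],
  [[0,0,0],[0.2,0,0.1],1.5],
  [[0,0,0],[0.3,0,0.1],1.5],
  [[0,0,0],[0.38,0,0.1],1.5],
  [[0,0,0],[0.38,0,0.1],1.5],
])

```text
clock: 23.7
tool_pos: [0.5687, 0.0675, 0.1334]
orientation: [-98.8, 89.9, -12.8]
force: [-2.5, 0.3, 4.1]
opening: 0.0268
```

servo_tool([
  [[0,0,0],[0.08,0,0],1.5],
  [[0,0,0],[0.13,0,0],1.5],
  [[0,0,0],[0.13,0,0],1.5],
])

```text
clock: 24.0
tool_pos: [0.5687, 0.0677, 0.133]
orientation: [-125.0, 89.9, -38.9]
force: [-2.8, -2.2, 6.4]
opening: 0.0271
```

servo_tool([
  [[0,0,0],[0.1,0,0],1.5],
  [[0,0,0],[0.15,0,0],1.5],
  [[0,0,0],[0.15,0,0],1.5],
])

```text
clock: 24.3
tool_pos: [0.5688, 0.0677, 0.1329]
orientation: [-136.9, 89.9, -50.8]
force: [-4.8, -2.3, 9.8]
opening: 0.0267
```

```bash
python3 -c "
from h import *
rep('C',.133);rep('D',.133)"
```

```text
24.3 [0.56879 0.06773 0.13293] F [-4.85 -2.27  9.77] M [-0.8   1.56 -0.07] op 0.026730531267312962
C [ 0.104 -0.104  0.097] [-0.026  5.418  5.401]
24.3 [0.56879 0.06773 0.13293] F [-4.85 -2.27  9.77] M [-0.8   1.56 -0.07] op 0.026730531267312962
D [ 0.104 -0.104  0.097] [-0.008 -5.388  5.375]
```

servo_tool([
  [[0,0,0],[-0.9,2,2],1.5],
  [[0.1,-0.1,0.1],[-1,5.4,5.4],1.5],
  [[0.1,-0.1,0.1],[-0.6,5.4,5.4],1.5],
  [[0.1,-0.1,0.1],[-0.3,5.4,5.4],1.5],
  [[0.1,-0.1,0.1],[-0.3,5.4,5.4],1.5],
])

```text
clock: 24.8
tool_pos: [0.5185, 0.1254, 0.1352]
orientation: [132.1, 89.9, -141.8]
force: [0.7, -0.7, -1.5]
opening: 0.0269
```

servo_tool([
  [[0,0,0],[0.07,0,0],1.5],
  [[0,0,0],[0.12,0,0],1.5],
  [[0,0,0],[0.17,0,0],1.5],
])

```text
clock: 25.1
tool_pos: [0.5188, 0.1248, 0.1333]
orientation: [134.3, 89.9, -139.7]
force: [-0.3, 0.1, -0.6]
opening: 0.0265
```

servo_tool([
  [[0,0,0],[0.07,0,0],1.5],
  [[0,0,0],[0.12,0,0],1.5],
  [[0,0,0],[0.15,0,0],1.5],
])

```text
clock: 25.4
tool_pos: [0.519, 0.1247, 0.1329]
orientation: [143.2, 90.0, -130.8]
force: [-5.7, 1.1, 11.4]
opening: 0.0269
```

servo_tool([
  [[0,0,0],[0.07,0,0],1.5],
  [[0,0,0],[0.12,0,0],1.5],
  [[0,0,0],[0.15,0,0],1.5],
])

```text
clock: 25.7
tool_pos: [0.5193, 0.1247, 0.1328]
orientation: [-123.5, 90.0, -37.6]
force: [-6.6, 0.4, 15.8]
opening: 0.0271
```

```bash
python3 -c "
from h import *
rep('C',.133);rep('D',.133)"
```

```text
25.7 [0.51928 0.12466 0.13283] F [-6.55  0.43 15.77] M [ 0.36  2.49 -0.03] op 0.02708381910999684
C [-0.014 -0.016  0.025] [-0.017  0.092  0.058]
25.7 [0.51928 0.12466 0.13283] F [-6.55  0.43 15.77] M [ 0.36  2.49 -0.03] op 0.02708381910999684
D [-0.014 -0.016  0.025] [ -0.012 -10.715   0.054]
```

servo_tool([
  [[0,0,0],[-0.9,-2,0],1.5],
  [[0,0,0],[-1,-6.4,0],1.5],
  [[0,0,0],[-0.7,-10.7,0],1.5],
  [[0,0,0],[-0.4,-10.7,0],1.5],
  [[0,0,0],[-0.3,-10.7,0],1.5],
])

```text
clock: 26.2
tool_pos: [0.6262, 0.1164, 0.1342]
orientation: [127.3, 89.9, -146.8]
force: [0.2, 0.1, -1.1]
opening: 0.0268
```

servo_tool([
  [[0,0,0],[0.07,0,0],1.5],
  [[0,0,0],[0.12,0,0],1.5],
  [[0,0,0],[0.17,0,0],1.5],
])

```text
clock: 26.5
tool_pos: [0.6256, 0.1164, 0.1331]
orientation: [132.4, 89.9, -141.7]
force: [-1.5, -0.2, 3.1]
opening: 0.0272
```

servo_tool([
  [[0,0,0],[0.07,0,0],1.5],
  [[0,0,0],[0.12,0,0],1.5],
  [[0,0,0],[0.15,0,0],1.5],
])

```text
clock: 26.8
tool_pos: [0.6256, 0.1165, 0.1329]
orientation: [161.7, 89.9, -112.4]
force: [-3.7, 0.1, 8.4]
opening: 0.0268
```

servo_tool([
  [[0,0,0],[0.07,0,0],1.5],
  [[0,0,0],[0.12,0,0],1.5],
  [[0,0,0],[0.15,0,0],1.5],
])

```text
clock: 27.1
tool_pos: [0.6256, 0.1165, 0.1326]
orientation: [-156.4, 89.9, -70.4]
force: [-4.3, 0.1, 8.9]
opening: 0.0269
```

```bash
python3 -c "
from h import *
rep('A',.133);rep('D',.133)"
```

```text
27.1 [0.62561 0.11653 0.13257] F [-4.32  0.1   8.89] M [-0.05  1.67 -0.01] op 0.026922291082076243
A [-0.02  -0.056  0.024] [-0.05   5.351  5.525]
27.1 [0.62561 0.11653 0.13257] F [-4.32  0.1   8.89] M [-0.05  1.67 -0.01] op 0.026922291082076243
D [-0.02  -0.056  0.024] [-0.043 -0.051  0.121]
```

servo_tool([
  [[0,0,0],[0.1,0,0],1.5],
  [[0,0,0],[0.17,0,0],1.5],
  [[0,0,0],[0.17,0,0],1.5],
])

```text
clock: 27.4
tool_pos: [0.6256, 0.1165, 0.1325]
orientation: [-122.5, 89.9, -36.5]
force: [-5.4, -0.3, 12.5]
opening: 0.0271
```

servo_tool([
  [[0,0,0],[0.1,0,0],1.5],
  [[0,0,0],[0.17,0,0],1.5],
  [[0,0,0],[0.17,0,0],1.5],
])

```text
clock: 27.7
tool_pos: [0.6256, 0.1165, 0.1325]
orientation: [-109.3, 89.9, -23.3]
force: [-5.1, -1.0, 12.7]
opening: 0.0267
```

servo_tool([
  [[0,0,0],[-0.9,2,2],1.5],
  [[0,0,0],[-1,5.35,5.4],1.5],
  [[0,0,0],[-0.6,5.35,5.4],1.5],
  [[0,0,0],[-0.25,5.35,5.4],1.5],
  [[0,0,0],[-0.2,5.35,5.4],1.5],
])

```text
clock: 28.2
tool_pos: [0.5757, 0.1739, 0.1336]
orientation: [-129.0, 89.9, -43.0]
force: [0.8, 0.3, -0.9]
opening: 0.0268
```

servo_tool([
  [[0,0,0],[0.1,0,0],1.5],
  [[0,0,0],[0.17,0,0],1.5],
  [[0,0,0],[0.2,0,0],1.5],
])

```text
clock: 28.5
tool_pos: [0.5762, 0.1735, 0.1325]
orientation: [-114.0, 89.9, -28.0]
force: [-4.2, 2.0, 10.4]
opening: 0.027
```

servo_tool([
  [[0,0,0],[0.07,0,0],1.5],
  [[0,0,0],[0.14,0,0],1.5],
  [[0,0,0],[0.18,0,0],1.5],
  [[0,0,0],[0.18,0,0],1.5],
])

```text
clock: 28.9
tool_pos: [0.577, 0.1732, 0.1324]
orientation: [-92.9, 89.8, -6.9]
force: [-5.1, 1.4, 13.4]
opening: 0.0268
```

servo_tool([
  [[0,0,0],[0.1,0,0],1.5],
  [[0,0,0],[0.17,0,0],1.5],
  [[0,0,0],[0.17,0,0],1.5],
])

```text
clock: 29.2
tool_pos: [0.5779, 0.1728, 0.1324]
orientation: [-83.5, 89.7, 2.4]
force: [-5.9, 1.3, 12.6]
opening: 0.0267
```

```bash
python3 -c "
from h import *
rep('B',.133);rep('A',.133)"
```

```text
29.2 [0.57793 0.17279 0.13241] F [-5.88  1.26 12.62] M [0.47 2.13 0.01] op 0.026705652867244762
B [-0.094  0.03   0.263] [ -0.065   0.189 -10.559]
29.2 [0.57793 0.17279 0.13241] F [-5.88  1.26 12.62] M [0.47 2.13 0.01] op 0.026705652867244762
A [-0.094  0.03   0.263] [-0.059  0.201  0.247]
```

servo_tool([
  [[0,0,0.2],[-0.9,0,-2],1.5],
  [[-0.1,0,0.25],[-1.1,0.15,-6.7],1.5],
  [[-0.1,0,0.25],[-0.8,0.2,-10.5],1.5],
  [[-0.1,0,0.25],[-0.3,0.2,-10.5],1.5],
  [[-0.1,0,0.25],[-0.2,0.2,-10.5],1.5],
])

```text
clock: 29.7
tool_pos: [0.5684, 0.0665, 0.1338]
orientation: [51.7, 90.0, 137.5]
force: [1.1, 0.4, -0.8]
opening: 0.027
```

servo_tool([
  [[0,0,0],[0.1,0,0],1.5],
  [[0,0,0],[0.2,0,0],1.5],
  [[0,0,0],[0.25,0,0],1.5],
  [[0,0,0],[0.25,0,0],1.5],
])

```text
clock: 30.1
tool_pos: [0.569, 0.0667, 0.1325]
orientation: [-147.9, 90.0, -62.0]
force: [-2.8, -2.4, 7.8]
opening: 0.0269
```

servo_tool([
  [[0,0,0],[0.1,0,0],1.5],
  [[0,0,0],[0.17,0,0],1.5],
  [[0,0,0],[0.2,0,0],1.5],
  [[0,0,0],[0.2,0,0],1.5],
])

```text
clock: 30.5
tool_pos: [0.5692, 0.0667, 0.1324]
orientation: [-155.7, 89.9, -69.7]
force: [-6.5, -3.1, 15.0]
opening: 0.0267
```

```bash
python3 -c "
from h import *
rep('B',.133)"
```

```text
30.5 [0.56917 0.06673 0.13238] F [-6.46 -3.07 15.03] M [-1.07  2.46 -0.02] op 0.02665771748693212
B [ 0.002 -0.119  0.053] [-0.062  0.072  0.082]
```

servo_tool([
  [[0,-0.1,0],[0.18,0,0],1.5],
  [[0,-0.1,0],[0.24,0,0],1.5],
  [[0,-0.1,0],[0.26,0,0],1.5],
  [[0,-0.1,0],[0.26,0,0],1.5],
  [[0,-0.1,0],[0.26,0,0],1.5],
])

```text
clock: 31.0
tool_pos: [0.5692, 0.0667, 0.1323]
orientation: [-136.6, 89.9, -50.5]
force: [-8.7, -1.5, 21.2]
opening: 0.0274
```

servo_tool([
  [[0,0,0],[0.25,0,0],1.5],
  [[0,0,0],[0.25,0,0],1.5],
  [[0,0,0],[0.25,0,0],1.5],
  [[0,0,0],[0.25,0,0],1.5],
  [[0,0,0],[0.25,0,0],1.5],
])

```text
clock: 31.5
tool_pos: [0.5693, 0.0668, 0.1323]
orientation: [-141.2, 89.8, -55.0]
force: [-8.2, -2.2, 19.9]
opening: 0.0267
```

```bash
python3 -c "
from h import *
rep('B',.133)"
```

```text
31.5 [0.56934 0.06681 0.13234] F [-8.2  -2.24 19.93] M [-0.9   3.44 -0.03] op 0.026733117177567912
B [ 0.218 -0.17   0.137] [-0.067  0.088  0.073]
```

servo_tool([
  [[0,0,0.1],[-0.9,0,2],1.5],
  [[0.2,-0.1,0.1],[-1.1,0.05,6.7],1.5],
  [[0.2,-0.1,0.1],[-0.8,0.05,10.8],1.5],
  [[0.2,-0.1,0.1],[-0.3,0.05,10.8],1.5],
  [[0.2,-0.1,0.1],[-0.2,0.05,10.8],1.5],
])

```text
clock: 32.0
tool_pos: [0.5754, 0.1762, 0.133]
orientation: [161.0, 89.9, -112.8]
force: [-0.5, -0.1, -1.9]
opening: 0.027
```

servo_tool([
  [[0,0,0],[0.1,0,0],1.5],
  [[0,0,0],[0.2,0,0],1.5],
  [[0,0,0],[0.3,0,0],1.5],
  [[0,0,0],[0.3,0,0],1.5],
])

```text
clock: 32.4
tool_pos: [0.5755, 0.1757, 0.1323]
orientation: [-161.8, 89.9, -75.6]
force: [-7.5, 0.4, 15.2]
opening: 0.0268
```

servo_tool([
  [[0,0,0],[0.18,0,0],1.5],
  [[0,0,0],[0.22,0,0],1.5],
  [[0,0,0],[0.24,0,0],1.5],
  [[0,0,0],[0.24,0,0],1.5],
  [[0,0,0],[0.24,0,0],1.5],
])

```text
clock: 32.9
tool_pos: [0.5758, 0.1756, 0.1323]
orientation: [-89.9, 89.9, -3.7]
force: [-7.7, 2.5, 14.8]
opening: 0.0268
```

servo_tool([
  [[0,0,0],[0.22,0,0],1.5],
  [[0,0,0],[0.22,0,0],1.5],
  [[0,0,0],[0.22,0,0],1.5],
])

```text
clock: 33.2
tool_pos: [0.5757, 0.1754, 0.1323]
orientation: [-66.2, 89.8, 19.9]
force: [-7.4, 3.5, 14.0]
opening: 0.0272
```

```bash
python3 -c "
from h import *
rep('A',.133);rep('D',.133)"
```

```text
33.2 [0.57574 0.17544 0.13232] F [-7.42  3.48 13.99] M [ 1.33  3.18 -0.02] op 0.027210785984611748
A [0.122 0.08  0.182] [-0.068 -0.037 -0.002]
33.2 [0.57574 0.17544 0.13232] F [-7.42  3.48 13.99] M [ 1.33  3.18 -0.02] op 0.027210785984611748
D [0.122 0.08  0.182] [-0.058 -5.426 -5.42 ]
```

servo_tool([
  [[0,0,0],[-0.9,-2,-2],1.5],
  [[0.1,0.1,0.2],[-1,-5.4,-5.4],1.5],
  [[0.1,0.1,0.2],[-0.6,-5.4,-5.4],1.5],
  [[0.1,0.1,0.2],[-0.2,-5.4,-5.4],1.5],
  [[0.1,0.1,0.2],[-0.15,-5.4,-5.4],1.5],
])

```text
clock: 33.7
tool_pos: [0.6251, 0.1172, 0.133]
orientation: [116.5, 89.9, -157.5]
force: [0.3, -0.1, -1.2]
opening: 0.027
```

servo_tool([
  [[0,0,0],[0.1,0,0],1.5],
  [[0,0,0],[0.2,0,0],1.5],
  [[0,0,0],[0.28,0,0],1.5],
  [[0,0,0],[0.28,0,0],1.5],
])

```text
clock: 34.1
tool_pos: [0.625, 0.1176, 0.1324]
orientation: [167.8, 89.9, -106.1]
force: [-4.7, -2.1, 11.5]
opening: 0.0268
```

servo_tool([
  [[0,0,0],[0.2,0,0],1.5],
  [[0,0,0],[0.25,0,0],1.5],
  [[0,0,0],[0.25,0,0],1.5],
  [[0,0,0],[0.25,0,0],1.5],
  [[0,0,0],[0.25,0,0],1.5],
])

```text
clock: 34.6
tool_pos: [0.625, 0.1177, 0.1324]
orientation: [-142.0, 89.9, -55.9]
force: [-3.8, -3.1, 13.1]
opening: 0.0269
```

servo_tool([
  [[0,0,0],[-2,0,0],1.5],
  [[0,0,0],[-5,0,0],1.5],
  [[0,0,0],[-5.5,0,0],1.5],
  [[0,0,0],[-5.5,0,0],1.5],
])

```text
clock: 35.0
tool_pos: [0.6251, 0.1188, 0.1889]
orientation: [-97.3, 89.8, -11.1]
force: [0.6, 0.2, -1.3]
opening: 0.0269
```

```bash
python3 - <<'E'
from h import *
rep('D',.133)
print(delta((.496,-.2513,.187),86))
s=snap('scene','s1'); 
a=cv2.resize(s['image'][120:240,270:430],(800,600),interpolation=cv2.INTER_CUBIC);cv2.imwrite('pics/s1c.png',a[:,:,::-1])
E
```

```text
35.0 [0.62515 0.11877 0.1889 ] F [ 0.59  0.24 -1.26] M [ 0.07 -0.12  0.06] op 0.026882057000104192
D [ 0.244 -0.029  0.226] [ 5.591 -0.09  -0.097]
(array([ 0.24384147, -0.02858837,  0.22626635]), array([  0.16815146,  10.46313342, -37.77346766]))
```

View pics/s1c.png

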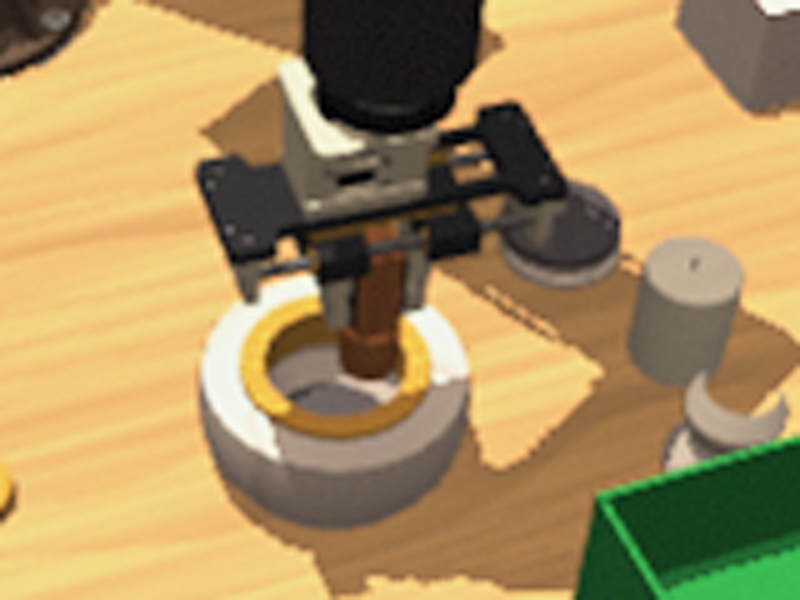

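The collar sits flat on the stone all round: the ring is centred at about crop (337,365) with an even lip. Next I return the drift to its pad.

servo_tool([
  [[0.1,0,0.1],[0,1.2,-4.5],1.5],
  [[0.2,0,0.2],[0,2.4,-9],1.5],
  [[0.2,0,0.2],[0,3.7,-13.5],1.5],
  [[0.2,0,0.2],[0,5,-18],1.5],
  [[0.2,0,0.2],[0,6.2,-22.5],1.5],
])

```text
clock: 35.55
tool_pos: [0.5459, -0.1032, 0.1864]
orientation: [112.0, 89.8, -161.9]
force: [1.6, -0.7, -1.4]
opening: 0.0269
```

servo_tool([
  [[0,0,0],[0,1.2,-4.3],1.5],
  [[0,0,0],[0,2.4,-8.6],1.5],
  [[0,0,0],[0,3.6,-13],1.5],
  [[0,0,0],[0,4.2,-15],1.5],
  [[0,0,0],[0,4.2,-15],1.5],
])

```text
clock: 36.05
tool_pos: [0.4916, -0.2518, 0.1852]
orientation: [100.4, 89.6, -173.7]
force: [0.7, -0.0, -1.6]
opening: 0.0268
```

```bash
python3 - <<'E'
from h import *
rep();print(delta((.4955,-.2513,.0565),86))
E
```

```text
36.05 [ 0.49164 -0.25185  0.18521] F [ 0.68 -0.03 -1.61] M [ 0.12 -0.17  0.04] op 0.026803862467884493
(array([-0.11706174, -0.06792215, -0.3728187 ]), array([12.86826351, -0.4648412 ,  0.09772558]))
```

servo_tool([
  [[-0.1,0,-0.4],[3,-0.45,0.1],1.5],
  [[-0.1,0,-0.4],[7,-0.45,0.1],1.5],
  [[-0.1,0,-0.4],[11,-0.45,0.1],1.5],
  [[-0.1,0,-0.4],[12.5,-0.45,0.1],1.5],
  [[-0.1,0,-0.4],[12.5,-0.45,0.1],1.5],
])

```text
clock: 36.55
tool_pos: [0.4934, -0.2502, 0.0571]
orientation: [96.6, 89.7, -177.3]
force: [0.1, -0.1, -0.8]
opening: 0.0268
```

```bash
python3 - <<'E'
from h import *
rep();print(delta((.4955,-.2513,.0545),86))
s=snap('scene','s2');c=cv2.resize(s['image'][160:240,170:270],(800,640),interpolation=cv2.INTER_CUBIC)[:600]
cv2.imwrite('pics/s2c.png',c[:,:,::-1])
E
```

```text
36.55 [ 0.4934  -0.25022  0.05711] F [ 0.14 -0.09 -0.85] M [ 0.04 -0.19 -0.02] op 0.026836309159530877
(array([ 0.01516373, -0.03589571, -0.30798469]), array([ 0.2602022 , -0.21852074, -0.09337501]))
```

View pics/s2c.png

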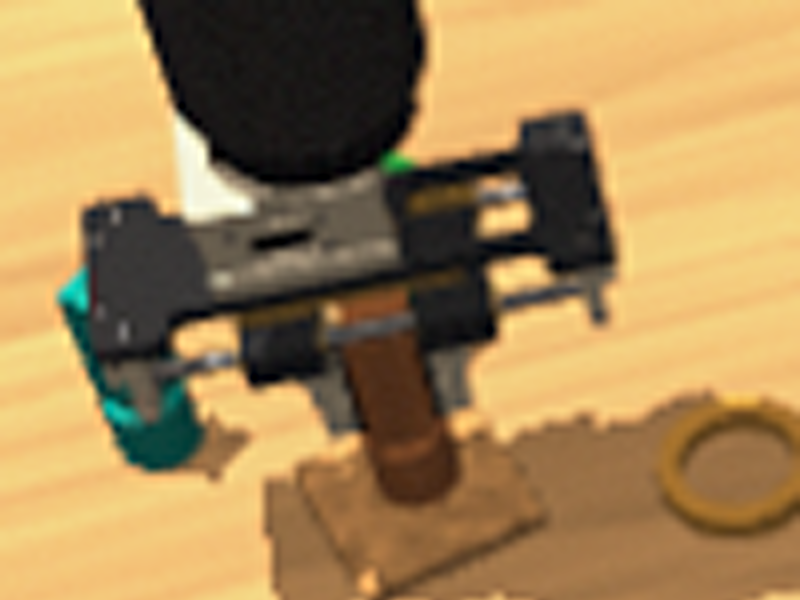

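The drift is upright between the fingers, just above the pad (foot at about crop (418,480)). I'll lower it, press lightly and release.

servo_tool([
  [[0,0,-0.3],[0.1,-0.2,-0.1],1.5],
  [[0,0,-0.3],[0.2,-0.2,-0.1],1.5],
  [[0,0,-0.3],[0.3,-0.2,-0.1],1.5],
  [[0,0,-0.3],[0.3,-0.2,-0.1],1.5],
])

```text
clock: 37.0
tool_pos: [0.4966, -0.2516, 0.0562]
orientation: [-107.1, 89.8, -21.1]
force: [-0.2, 0.0, -0.7]
opening: 0.0273
```

servo_tool([
  [[0,0,0],[0.03,0,0],1.5],
  [[0,0,0],[0.05,0,0],1.5],
])

```text
clock: 37.2
tool_pos: [0.4968, -0.2517, 0.0559]
orientation: [-104.7, 89.8, -18.6]
force: [0.3, -0.1, 0.0]
opening: 0.0271
```

```bash
python3 - <<'E'
from h import *
rep()
E
```

```text
37.2 [ 0.49676 -0.25167  0.05594] F [ 0.33 -0.08  0.03] M [ 0.01 -0.17  0.05] op 0.027145425867028658
```

servo_tool([
  [[0,0,0],[0.08,0,0],1.5],
  [[0,0,0],[0.12,0,0],1.5],
  [[0,0,0],[0.12,0,0],1.5],
])

```text
clock: 37.5
tool_pos: [0.4967, -0.2517, 0.0547]
orientation: [-105.0, 89.8, -19.0]
force: [0.5, -0.9, -1.3]
opening: 0.0268
```

servo_tool([
  [[0,0,0],[0.08,0,0],1.5],
  [[0,0,0],[0.12,0,0],1.5],
  [[0,0,0],[0.12,0,0],1.5],
])

```text
clock: 37.8
tool_pos: [0.4968, -0.2517, 0.0543]
orientation: [-107.8, 89.8, -21.8]
force: [-2.2, 1.9, 8.0]
opening: 0.0267
```

```bash
python3 - <<'E'
from h import *
rep();print(delta((.4955,-.2513,.0545),86))
E
```

```text
37.8 [ 0.49684 -0.25175  0.05432] F [-2.18  1.9   7.99] M [0.86 0.86 0.02] op 0.02673847028329839
(array([ 0.03621547, -0.07220461,  0.2252529 ]), array([-0.01877203,  0.1368366 ,  0.03516149]))
```

servo_tool([
  [[0,0,0],[0,0,0],1.5],
  [[0,0,0],[0,0,0],2.9],
  [[0,0,0],[0,0,0],3.2],
  [[0,0,0],[0,0,0],5],
  [[0,0,0],[0,0,0],7],
])

```text
clock: 38.3
tool_pos: [0.4969, -0.2517, 0.0542]
orientation: [-108.5, 89.8, -22.5]
force: [-0.5, -0.3, -0.3]
opening: 0.0428
```

servo_tool([
  [[0,0,0],[0,0,0],7],
  [[0,0,0],[0,0,0],7],
  [[0,0,0],[0,0,0],7],
  [[0,0,0],[0,0,0],7],
])

```text
clock: 38.7
tool_pos: [0.4968, -0.2517, 0.0542]
orientation: [-108.3, 89.8, -22.2]
force: [0.7, 0.3, 0.8]
opening: 0.0691
```

```bash
python3 - <<'E'
from h import *
rep()
E
```

```text
38.7 [ 0.49684 -0.25175  0.05422] F [0.74 0.26 0.81] M [-0.01 -0.15  0.04] op 0.06914001128823855
```

Released. I raise straight up and then move toward -x, out of the top camera's view of the pad and bowl.

servo_tool([
  [[0,0,0],[-2,0,0],7],
  [[0,0,0],[-6,0,0],7],
  [[0,0,0],[-10,0,0],7],
  [[0,0,0],[-14,0,0],7],
  [[0,0,0],[-18,0,0],7],
])

```text
clock: 39.2
tool_pos: [0.4958, -0.2514, 0.236]
orientation: [-107.2, 89.8, -21.2]
force: [1.2, 0.0, -0.5]
opening: 0.07
```

servo_tool([
  [[0,0,0],[0,2,3],7],
  [[0,0,0],[0,3,7],7],
  [[0,0,0],[0,4,11],7],
  [[0,0,0],[0,4,13],7],
  [[0,0,0],[0,4,13],7],
])

```text
clock: 39.7
tool_pos: [0.4648, -0.117, 0.2362]
orientation: [-97.3, 89.7, -11.1]
force: [0.0, 0.0, -0.4]
opening: 0.0698
```

```bash
python3 - <<'E'
from h import *
rep()
s=snap('scene','s3');t=snap('top','t3')
a=cv2.resize(s['image'][140:260,170:370],(800,480),interpolation=cv2.INTER_CUBIC)
cv2.imwrite('pics/s3c.png',a[:,:,::-1])
t0=load('t0');s0=load('s0')
h=cv2.cvtColor(s['image'],cv2.COLOR_RGB2HSV);k=cv2.inRange(h,(15,170,120),(26,255,255));k[:170]=0;k[215:]=0;k[:,:300]=0;k[:,375:]=0
c=max(cv2.findContours(k,cv2.RETR_EXTERNAL,cv2.CHAIN_APPROX_NONE)[0],key=cv2.contourArea)
e=cv2.fitEllipse(cv2.convexHull(c));print(e)
for z in(.088,.090,.092,.095,.1): print(z,proj(s,(.5723,.1215,z)))
E
```

```text
39.7 [ 0.46483 -0.117    0.23621] F [ 0.    0.05 -0.43] M [-0.02 -0.22 -0.03] op 0.06982147110569603
((336.6036071777344, 193.01315307617188), (27.87984848022461, 37.12995147705078), 93.1539077758789)
0.088 [336.32579363 192.44447217]
0.09 [336.34919566 192.02630894]
0.092 [336.37265203 191.60715432]
0.095 [336.40793891 190.97655595]
0.1 [336.46702474 189.92055243]
```

View pics/s3c.png

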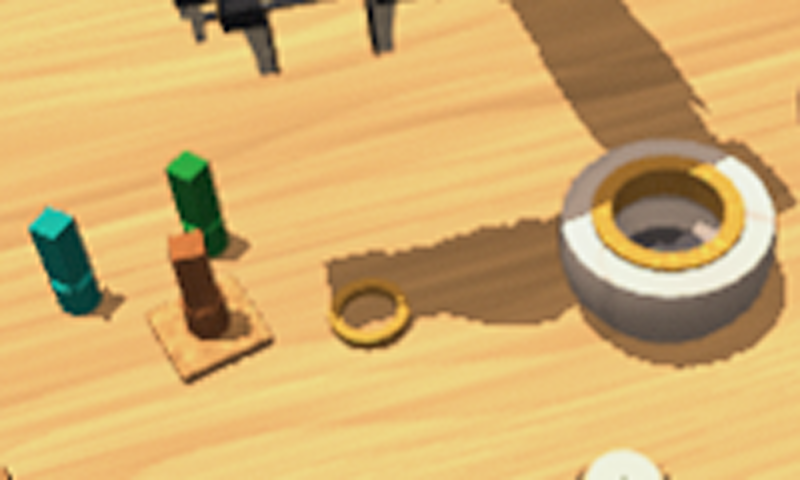

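View pics/t3.png

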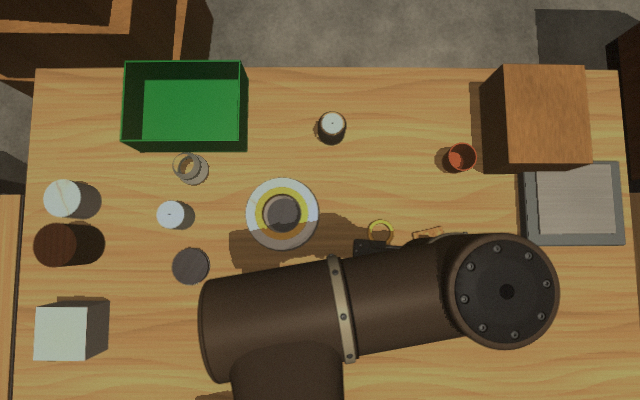

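The scene crop shows the drift upright on the pad at about (195,285) and the collar low and level on the bowl. Its ellipse centre dropped 2.3 px, which is about 11 mm. The top view shows the jar, tumbler, candle, vase, slabs and ring where they started. Handing in.

```bash
python3 -c "
from h import *
rep();print(ctrl.close_job())"
```

```text
39.8 [ 0.46497 -0.11861  0.2359 ] F [-0.31 -0.47 -0.6 ] M [-0.   -0.15  0.01] op 0.0697700429444714
the job is handed in; nothing more can be done
None
```

I drove the collar home, stood the drift back on its cork pad and handed the job in at about 40 s. No verdict was reported, so success rests on my own checks.

- **Driving:** I gripped the drift by its handle and pressed alternate sides of the rim in steps of up to about 4.5 mm. From the rim heights I recorded, I estimate the tilt stayed within about 0.035 rad; I had no direct tilt reading.
- **Seating:** In the last presses the near, left and right spots read within 0.1 mm of each other and no longer gave. The fourth spot (toward the robot) was rigid at about 17 N and read 0.4 mm higher. I did not recheck it afterwards; by then the drift had slipped about 0.5 mm in the grip.
- **Firm push:** Two force readings half a second apart gave about 20–21 N vertically, roughly 23–24 N with the sideways part. The highest reading I saw was below the 30 N limit, though force was only reported at the end of each call.
- **Camera check:** The collar's outline in the scene view dropped by an amount equal to about 11 mm, consistent with home.
- **Drift and bystanders:** In the last pictures the drift stands upright and released on its pad. The other things look unmoved by eye; I did not measure them again. The arm hid most of the pad in the last top view, so that check rests on the scene camera and on where I released it, about 1 mm from my measured pad centre.

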